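Book a batch of stamped clips on to the eddy-current gauge

ROBOT

A 6-joint arm with a two-finger parallel gripper is mounted at the origin on the work surface. World frame = base frame: x ahead of the robot, y to its left, z up, the work surface at z = 0. Lengths are in mm, angles in rad, forces in N, time in s.
With the tool pointing down it reaches from about 375 to 975 mm from the base axis. Payload 3.8 kg.
Tool frame: the origin (TCP) lies between the finger pads; the fingertips stand 14 mm ahead of it and the grasp point (between the pads) lies 5 mm behind it (tip_reach is the x of the fingertips in the tool frame, in mm); x points along the fingers, y is the direction in which the jaws open and shut, and the axes are right-handed (so a half turn about x gives the same grasp; the last joint's range is limited). The gripper opens to 85 mm and grips with 20 to 120 N. Pads are 22 mm wide; open, the fingers measure 114 mm over their backs; the gripper's body (76 mm by 85 mm) begins 54 mm behind the grasp point. The pads swing forward as they close: fully open they stand 13 mm farther back than shut.
Start: joints at [1.12, 0.264, 1.604, -0, 1.274, -0.037], TCP at [271.409, 618.025, 245.28] pointing down, gripper open.
Joint ranges: [-2.63, 2.63], [-0.94, 2.18], [0.31, 2.57], [-1.31, 4.45], [0, 2.66], [-2.55, 2.55]. Speed limits (rad/s): [2.57, 2.57, 3.14, 3.14, 3.14, 3.14].

INTERFACE

Orientations are given as a unit quaternion [w, x, y, z].
In Python, from station import observe, capture, finish_job, tip_reach gives the robot as it stands.
- The arm moves only by the tool arm_command, never from a script. Its argument "moves" is text: rows parted by semicolons, each of 7 numbers parted by spaces: the turn, a rotation vector about the tool's x, y, z in rad, then the shift along the tool's x, y, z in m, then the opening, from 0 (shut) to 1 (fully open). In form: ax ay az tx ty tz hand; .... A call has exactly 10 rows; each row is the pose to reach, as a shift and turn from the pose commanded when the call began, along the tool's axes at that moment; what a row does not reach only later rows make up. A row lasts 1/10 s, in which the tool goes at most 50 mm and 8.59 degrees, less where a joint would pass 70% of its speed; a pose out of reach is approached as far as the arm can. A call with a gripper value outside its range is refused whole. The fingers move at their own pace and stop on an object; "squeeze" is the grip in N (left out, the last holds). Time passes only in rows, so rows that repeat a pose let the fingers close, or fill a call up. It gives the time, the measured TCP pose, the force and the opening at its end, in the units of the state.
- observe(): the state, without advancing time (a new reading comes with each control period).
- capture(name): name is "side" or "top" or "wrist"; returns a dict with "img" (384x512x3 uint8, red, green, blue), "mtx" (3x3 intrinsics, pixels), "cam_to_world" (4x4, takes a point from camera to world coordinates). Camera axes: x right, y down, z forward; pixel columns grow to the right and rows downward; lengths in mm; the calibration is good to about 2 mm. A picture is of the moment at which its call begins. There is no depth.
- finish_job(): hands the job in, once; it reports no verdict.
The state is a dict: "t": time; "joint_positions": joint angles; "dq": joint speeds; "joint_efforts": joint torques, N m; "tcp_pos": TCP position; "tool_rot": TCP orientation; "contact_force": force on the tool from outside, world axes, zero at the start; "ft_torque": the same for the moment, N m; "finger_gap": finger opening in mm.
Only numpy, scipy, OpenCV 4.12 (cv2) and the standard library are available. Lean on these libraries where they do the work, as an engineer would, in place of code of your own. Each camera call takes 0.05 s, during which the arm holds its last target. There are 200 camera calls.

TASK

Book the batch in by hooking its tag over the status rail near the rail's right-hand end (the tag stand's side, away from the index sleeve), and let it hang there while you put the steel setting master away in its tray and lay every clip on the gauge, flat and square in a bay of its own length, centred over the coil with an even gap to the stop on either side. When all are loaded, slide the tag along the rail, without unhooking it, to the black index sleeve and let go of it there, then press the start button fully down. Leave the shield stack, the spray can and the paint pen alone.

Things in the scene. Friction and masses are not known exactly. Their poses are not given: they have to be found in the camera images.
- gauge: the eddy-current gauge, a fixed low grey instrument 160 mm deep (x) with a bright stage plate 306 mm wide (y) on top at 35 mm height, and a console 75 mm wide, 45 mm high at its right (-y) end; origin on the bench under the plate's centre. Five dark stop bars (each 90 mm long in x, 8 mm wide in y, 6 mm high) stand in a row across the plate and make four bays in a row along y
- bay0 (a point): centre of the leftmost (+y) bay, on the plate's top surface: a black round coil window 26 mm across with scribed cross lines. Long bay: 72 mm clear between its two stop bars (along y), open in x; takes the long (58 mm) clips, which leaves 7 mm of gap to the stop on each side. Axes: x away from the robot, y from stop to stop, z up, as the gauge
- bay1 (a point): centre of bay 1 counted from the left (+y) from 0, on the plate's top surface: a black round coil window 26 mm across with scribed cross lines. Short bay: 56 mm clear between its two stop bars (along y), open in x; takes the short (42 mm) clips, which leaves 7 mm of gap to the stop on each side. Axes: x away from the robot, y from stop to stop, z up, as the gauge
- bay2 (a point): centre of bay 2 counted from the left (+y) from 0, on the plate's top surface: a black round coil window 26 mm across with scribed cross lines. Long bay: 72 mm clear between its two stop bars (along y), open in x; takes the long (58 mm) clips, which leaves 7 mm of gap to the stop on each side. Axes: x away from the robot, y from stop to stop, z up, as the gauge
- bay3 (a point): centre of the rightmost (-y) bay, on the plate's top surface: a black round coil window 26 mm across with scribed cross lines. Short bay: 56 mm clear between its two stop bars (along y), open in x; takes the short (42 mm) clips, which leaves 7 mm of gap to the stop on each side. Axes: x away from the robot, y from stop to stop, z up, as the gauge
- clip_a: a long stamped saddle clip of 2.5 mm bright sheet, hat section: ridge 24 mm wide (x), 58 mm long (y), 28 mm high, sides upright up to 22 mm; a flat flange each side, 50 mm wide overall (x). Origin: centre of its underside; y along the ridge, z up. Starts on the bench left of the gauge; grip across the ridge. 2 to 4 clips are present; None if absent
- clip_b: a long stamped saddle clip of 2.5 mm bright sheet, hat section: ridge 24 mm wide (x), 58 mm long (y), 28 mm high, sides upright up to 22 mm; a flat flange each side, 50 mm wide overall (x). Origin: centre of its underside; y along the ridge, z up. Starts on the bench left of the gauge; grip across the ridge. 2 to 4 clips are present; None if absent
- clip_c: a short stamped saddle clip of 2.5 mm bright sheet, hat section: ridge 24 mm wide (x), 42 mm long (y), 28 mm high, sides upright up to 22 mm; a flat flange each side, 50 mm wide overall (x). Origin: centre of its underside; y along the ridge, z up. Starts on the bench left of the gauge; grip across the ridge. 2 to 4 clips are present; None if absent
- clip_d: a short stamped saddle clip of 2.5 mm bright sheet, hat section: ridge 24 mm wide (x), 42 mm long (y), 28 mm high, sides upright up to 22 mm; a flat flange each side, 50 mm wide overall (x). Origin: centre of its underside; y along the ridge, z up. Starts on the bench left of the gauge; grip across the ridge. 2 to 4 clips are present; None if absent
- master: the setting master, a plain ground steel cylinder 40 mm across, 34 mm high, 320 g, that starts standing in bay2; origin: centre of its underside, z up
- cradle: the master's tray: a fixed shallow steel tray 110 mm square outside, rim 12 mm high and 5 mm thick, floor 5 mm thick; origin on the bench under its centre. To the right of the gauge; the master is to stand upright near its middle
- rail: the status rail, fixed: a round steel bar 12 mm across, running along y with its axis 200 mm above the bench, between two posts 420 mm apart (18 mm thick, tops 224 mm high) on a foot 50 x 460 x 8 mm, behind the gauge; origin on the bench under the bar's middle; y along the bar (to the robot's left), so its right-hand end is at -y
- index_mark (a point): the mark: centre of the black index sleeve (14 mm long, 14 mm across, with a small pointer below) round the bar, in the rail's left half, on the bar's axis; it does not hinder the tag's hook. Axes as the rail's
- tag: the batch tag, a rigid hanger of 120 g. Origin: the apex inside its hook, where the bar's top comes to rest; x across the plate, y along its width, z up. Starts upright in its stand (may lean 0.1 rad in the slot). Plate 4 mm thick, 80 mm wide, centred at x = -15 mm, from 15 to 135 mm below the origin. Hooked on the bar, its origin is 7 mm above the bar's axis and it hangs upright within 0.1 rad
- tag_hook (a point): mouth of the tag's hook, 39 mm below the tag's origin, same axes. The hook is a steel strip 50 mm wide (y) bent to a 120 degree roof over the tag's origin, with upright legs whose inner faces are at x = -13 mm (runs on into the plate) and x = +13 mm (ends at this level, flared outward): open downward, 26 mm for the 12 mm bar. Slides on the bar with light friction
- tag_grip (a point): middle of the black grip block on top of the tag, 19 mm above the tag's origin: 12 mm thick (x), 44 mm wide (y), 34 mm high; take it across x from above.
- tag_stand: fixed stand right of the gauge, foot 70 x 110 mm; origin on the bench under its upright slot, which runs along its y (6 mm wide, 88 mm long, from 5 to 37 mm above the bench) and holds the tag's plate loosely at the start; the tag lifts straight out
- start (a joint): travel of the start button (m): 0 up, 0.006 fully down; springs back, 5 N to press down
- start_top (a point): top centre of the start button (28 mm across), on the console; pressed straight down
- shield_stack: bystander, not to be moved: a nested stack of arched sheet-metal shields, about 110 x 120 x 75 mm, beyond the rail; origin: centre of its underside
- spray_can: bystander, not to be moved: a can 66 mm across, 170 mm high, beyond the rail; origin: centre of its underside
- paint_pen: bystander, not to be moved: a white and green pen 140 x 15 x 15 mm lying beyond the rail; origin: centre of its underside
Not all that is in view belongs to the job. Leave any purple look-alike of the clip_a alone. What is shaped like the clip_d but red is not meant.

How it is judged (in metres and radians):
On the way, in this order (a step that is already met when the one before it is completed fails the run):
1. the tag hangs released from the rail at its right-hand end (more than 70 mm right of the rail's middle) (x of tag in the frame of rail between -0.009 and 0.009 m and z of tag in the frame of rail between 0.202 and 0.213 m and angle between tag's own z axis and vertical below 0.25 rad and contact force between the fingers and tag below 0.1 N and linear speed of tag below 0.02 m/s and y of tag in the frame of rail below -0.07 m), for 0.3 s.
2. the master is in its tray and every clip lies centred and released in a bay of its own length, while the tag still waits in the rail's right-hand part (x of master in the frame of cradle between -0.032 and 0.032 m and y of master in the frame of cradle between -0.032 and 0.032 m and z of master in the frame of cradle below 0.012 m and angle between master's own z axis and vertical below 0.1 rad and contact force between the fingers and master below 0.1 N and ((x of clip_a in the frame of bay0 between -0.005 and 0.005 m and y of clip_a in the frame of bay0 between -0.004 and 0.004 m and z of clip_a in the frame of bay0 below 0.003 m and angle between the y axis of clip_a and the y axis of bay0, either way round below 0.12 rad) or (x of clip_a in the frame of bay2 between -0.005 and 0.005 m and y of clip_a in the frame of bay2 between -0.004 and 0.004 m and z of clip_a in the frame of bay2 below 0.003 m and angle between the y axis of clip_a and the y axis of bay2, either way round below 0.12 rad)) and angle between each of clip_a, clip_b, clip_c, clip_d's own z axis and vertical below 0.06 rad and linear speed of each of clip_a, clip_b, clip_c, clip_d below 0.02 m/s and contact force between the fingers and clip_a below 0.1 N and ((x of clip_b in the frame of bay0 between -0.005 and 0.005 m and y of clip_b in the frame of bay0 between -0.004 and 0.004 m and z of clip_b in the frame of bay0 below 0.003 m and angle between the y axis of clip_b and the y axis of bay0, either way round below 0.12 rad) or (x of clip_b in the frame of bay2 between -0.005 and 0.005 m and y of clip_b in the frame of bay2 between -0.004 and 0.004 m and z of clip_b in the frame of bay2 below 0.003 m and angle between the y axis of clip_b and the y axis of bay2, either way round below 0.12 rad)) and contact force between the fingers and clip_b below 0.1 N and ((x of clip_c in the frame of bay1 between -0.005 and 0.005 m and y of clip_c in the frame of bay1 between -0.004 and 0.004 m and z of clip_c in the frame of bay1 below 0.003 m and angle between the y axis of clip_c and the y axis of bay1, either way round below 0.12 rad) or (x of clip_c in the frame of bay3 between -0.005 and 0.005 m and y of clip_c in the frame of bay3 between -0.004 and 0.004 m and z of clip_c in the frame of bay3 below 0.003 m and angle between the y axis of clip_c and the y axis of bay3, either way round below 0.12 rad)) and contact force between the fingers and clip_c below 0.1 N and ((x of clip_d in the frame of bay1 between -0.005 and 0.005 m and y of clip_d in the frame of bay1 between -0.004 and 0.004 m and z of clip_d in the frame of bay1 below 0.003 m and angle between the y axis of clip_d and the y axis of bay1, either way round below 0.12 rad) or (x of clip_d in the frame of bay3 between -0.005 and 0.005 m and y of clip_d in the frame of bay3 between -0.004 and 0.004 m and z of clip_d in the frame of bay3 below 0.003 m and angle between the y axis of clip_d and the y axis of bay3, either way round below 0.12 rad)) and contact force between the fingers and clip_d below 0.1 N and x of tag in the frame of rail between -0.009 and 0.009 m and z of tag in the frame of rail between 0.202 and 0.213 m and angle between tag's own z axis and vertical below 0.25 rad and y of tag in the frame of rail below -0.05 m), for 0.3 s.
3. the tag, hooked on the rail, slides past the rail's middle (x of tag in the frame of rail between -0.009 and 0.009 m and z of tag in the frame of rail between 0.202 and 0.213 m and angle between tag's own z axis and vertical below 0.25 rad and y of tag in the frame of rail between -0.02 and 0.02 m), for 0.05 s.
4. the tag hangs released at the index sleeve (x of tag in the frame of rail between -0.009 and 0.009 m and z of tag in the frame of rail between 0.202 and 0.213 m and angle between tag's own z axis and vertical below 0.25 rad and contact force between the fingers and tag below 0.1 N and linear speed of tag below 0.02 m/s and y of tag in the frame of index_mark between -0.01 and 0.01 m), for 0.3 s.
5. the start button is pressed fully down (value of joint start above 0.0045 m), for 0.05 s.
At the end, for the whole second after the job is handed in: Each clip lies flat in a bay of its own length, within 5 mm (front-back), 4 mm (side to side) and 0.12 rad of centred; the master stands in its tray within 32 mm of the middle; the tag hangs from the rail within 10 mm of the index sleeve; all released and at rest (all of step 4 and ((x of clip_a in the frame of bay0 between -0.005 and 0.005 m and y of clip_a in the frame of bay0 between -0.004 and 0.004 m and z of clip_a in the frame of bay0 below 0.003 m and angle between the y axis of clip_a and the y axis of bay0, either way round below 0.12 rad) or (x of clip_a in the frame of bay2 between -0.005 and 0.005 m and y of clip_a in the frame of bay2 between -0.004 and 0.004 m and z of clip_a in the frame of bay2 below 0.003 m and angle between the y axis of clip_a and the y axis of bay2, either way round below 0.12 rad)) and angle between each of clip_a, clip_b, clip_c, clip_d's own z axis and vertical below 0.06 rad and linear speed of each of clip_a, clip_b, clip_c, clip_d below 0.02 m/s and contact force between the fingers and clip_a below 0.1 N and ((x of clip_b in the frame of bay0 between -0.005 and 0.005 m and y of clip_b in the frame of bay0 between -0.004 and 0.004 m and z of clip_b in the frame of bay0 below 0.003 m and angle between the y axis of clip_b and the y axis of bay0, either way round below 0.12 rad) or (x of clip_b in the frame of bay2 between -0.005 and 0.005 m and y of clip_b in the frame of bay2 between -0.004 and 0.004 m and z of clip_b in the frame of bay2 below 0.003 m and angle between the y axis of clip_b and the y axis of bay2, either way round below 0.12 rad)) and contact force between the fingers and clip_b below 0.1 N and ((x of clip_c in the frame of bay1 between -0.005 and 0.005 m and y of clip_c in the frame of bay1 between -0.004 and 0.004 m and z of clip_c in the frame of bay1 below 0.003 m and angle between the y axis of clip_c and the y axis of bay1, either way round below 0.12 rad) or (x of clip_c in the frame of bay3 between -0.005 and 0.005 m and y of clip_c in the frame of bay3 between -0.004 and 0.004 m and z of clip_c in the frame of bay3 below 0.003 m and angle between the y axis of clip_c and the y axis of bay3, either way round below 0.12 rad)) and contact force between the fingers and clip_c below 0.1 N and ((x of clip_d in the frame of bay1 between -0.005 and 0.005 m and y of clip_d in the frame of bay1 between -0.004 and 0.004 m and z of clip_d in the frame of bay1 below 0.003 m and angle between the y axis of clip_d and the y axis of bay1, either way round below 0.12 rad) or (x of clip_d in the frame of bay3 between -0.005 and 0.005 m and y of clip_d in the frame of bay3 between -0.004 and 0.004 m and z of clip_d in the frame of bay3 below 0.003 m and angle between the y axis of clip_d and the y axis of bay3, either way round below 0.12 rad)) and contact force between the fingers and clip_d below 0.1 N and x of master in the frame of cradle between -0.032 and 0.032 m and y of master in the frame of cradle between -0.032 and 0.032 m and z of master in the frame of cradle below 0.012 m and angle between master's own z axis and vertical below 0.1 rad and contact force between the fingers and master below 0.1 N); the robot touches nothing.
It fails at once if the shield stack, spray can or paint pen is pushed more than 20 mm (distance of any of shield_stack, spray_can, paint_pen from where it was at the start of the episode above 0.02 m).
Of clip_a, clip_b, clip_c, clip_d only 2 to 4 are there at a start; the rules pass over those that are not, and their reading is None.
At some moment in a run one of clip_a, clip_b, clip_c, clip_d may be knocked a few centimetres aside while the robot is not near it.
It also fails if it takes over 210 s, if anything falls off the work surface, if the arm or the gripper's body presses on something with over 40 N, if the wrist force passes 120 N, or if a joint passes its speed limit or range.

## Working session

There is one attempt and no reset: what is moved stays moved. The work goes in short steps, Python scripts to look and compute and a tool call to move; the robot and the scene stay as the last step left them, time stands still between calls to the robot, and variables do not carry over. Pictures are saved under pics/ and viewed, about 12 in all and at most 16, crops included, and the job is handed in when it is done.

Besides the shell and the picture viewer there is one more tool, called after ">>>" by a JSON object that holds its "api" and its "payload". arm_command: Moves the arm, as the interface text tells. Its arguments: {"type":"object","properties":{"moves":{"type":"string"},"squeeze":{"type":"number"}},"required":["moves"]}

```bash
mkdir -p pics; ls; cat > h.py <<'E'
import numpy as np, cv2
from station import observe, capture, finish_job, tip_reach
from scipy.spatial.transform import Rotation as R
def snap(name,fn,crop=None,scale=1):
    c=capture(name); np.savez('last_'+name+'.npz',**c); im=c['img'][:,:,::-1]
    if crop: x0,y0,x1,y1=crop; im=im[y0:y1,x0:x1]
    if scale!=1: im=cv2.resize(im,None,fx=scale,fy=scale,interpolation=cv2.INTER_CUBIC)
    cv2.imwrite('pics/'+fn,im); return c
def crop(cam,fn,box,scale):
    c=np.load('last_'+cam+'.npz'); x0,y0,x1,y1=box
    cv2.imwrite('pics/'+fn,cv2.resize(c['img'][y0:y1,x0:x1,::-1],None,fx=scale,fy=scale,interpolation=cv2.INTER_CUBIC))
def w(c,u,v,z):
    T=c['cam_to_world']; d=T[:3,:3]@np.linalg.inv(c['mtx'])@[u,v,1]; o=T[:3,3]
    return o+d*(z-o[2])/d[2]
def px(c,p):
    T=c['cam_to_world']; q=c['mtx']@(T[:3,:3].T@(np.array(p)-T[:3,3])); return q[:2]/q[2]
def st():
    s=observe(); r=s['tool_rot']; M=R.from_quat([r[1],r[2],r[3],r[0]]).as_matrix()
    return s,M
E
python3 - <<'E'
from h import *
s,M=st(); print(s); print(M.round(3),tip_reach)
for n in('top','side'):
    c=snap(n,n+'1.png',scale=1.5); print(n,c['mtx'],c['cam_to_world'].round(3))
E
```

```text
pics
{'t': 0.0, 'joint_positions': array([ 1.12008937e+00,  2.64737570e-01,  1.60538706e+00, -1.04833209e-05,
        1.27369672e+00, -3.69118511e-02]), 'dq': array([ 6.32413650e-04,  2.04223754e-03, -1.37008915e-03,  1.75210756e-04,
       -2.71509531e-05,  1.28520214e-04]), 'joint_efforts': array([-1.36520925e-03, -5.15094709e+01, -3.67317080e+01,  9.25128688e-05,
        1.27866291e-02,  7.93375648e-06]), 'tcp_pos': array([271.11346366, 617.39054803, 243.96544072]), 'tool_rot': array([ 0.69183929,  0.14449046,  0.69221285, -0.1460215 ]), 'contact_force': array([ 0.2021887 , -0.24608444,  0.80688902]), 'ft_torque': array([-0.04016395, -0.01101093, -0.02357935]), 'finger_gap': 85.49678043713254}
[[-0.001  0.402  0.916]
 [-0.002  0.916 -0.402]
 [-1.    -0.002 -0.   ]] 14.0
top [[414.87536606   0.         257.59947907]
 [  0.         414.87536606 188.66696429]
 [  0.           0.           1.        ]] [[ 1.500000e-02 -9.930000e-01  1.150000e-01  4.638620e+02]
 [-1.000000e+00 -1.600000e-02 -9.000000e-03  1.090300e+01]
 [ 1.100000e-02 -1.150000e-01 -9.930000e-01  1.210413e+03]
 [ 0.000000e+00  0.000000e+00  0.000000e+00  1.000000e+00]]
side [[372.06895682   0.         255.1382899 ]
 [  0.         372.06895682 195.63160808]
 [  0.           0.           1.        ]] [[ 6.97000e-01 -4.85000e-01  5.29000e-01 -2.00660e+01]
 [-7.17000e-01 -4.84000e-01  5.01000e-01 -5.38517e+02]
 [ 1.30000e-02 -7.28000e-01 -6.85000e-01  8.88143e+02]
 [ 0.00000e+00  0.00000e+00  0.00000e+00  1.00000e+00]]
```

View pics/top1.png

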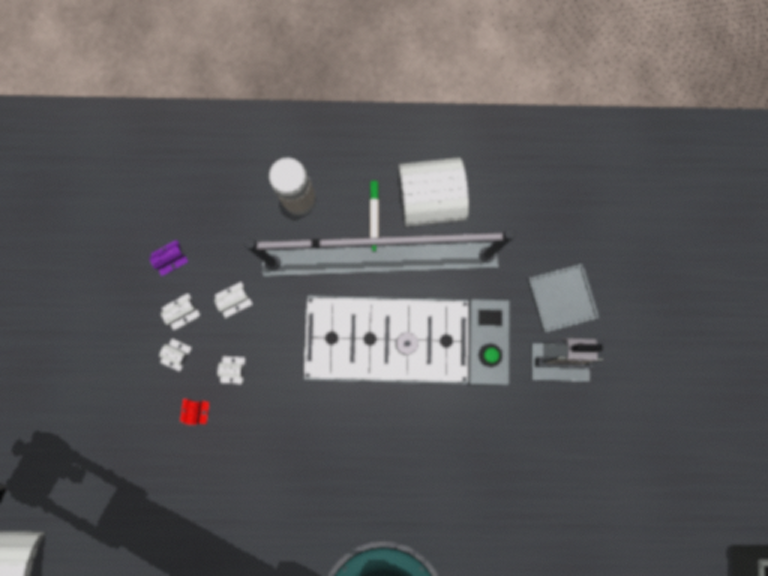

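View pics/side1.png

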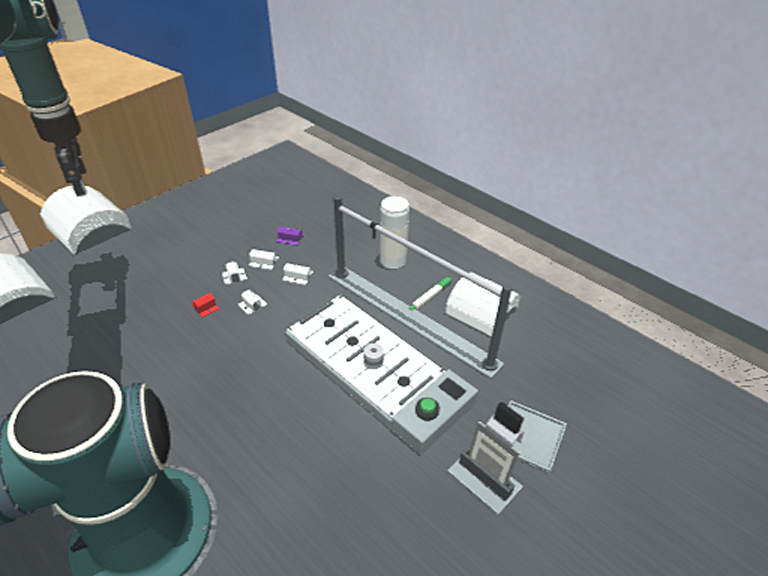

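The top view shows four white clips: long ones at (180,311) and (233,300), short ones at (175,354) and (231,369). The red (195,411) and purple (168,258) ones are decoys. The gauge plate spans 305–468, the master is at (407,343), the tag and its stand at (568,357), and the tray at (563,297).

```bash
python3 - <<'E'
from h import *
c=np.load('last_top.npz')
P={'clipL1':(180,311,28),'clipL2':(233,300,28),'S1':(175,354,28),'S2':(231,369,28),'red':(195,411,28),
'b0':(332,338,35),'b1':(370,339,35),'master':(407,344,69),'b3':(446,341,35),'pTL':(308,297,35),'pBL':(304,379,35),'pTR':(468,301,35),'pBR':(468,383,35),
'btn':(491,355,50),'tray':(563,297,5),'trTL':(530,281,12),'trTR':(581,265,12),'trBR':(599,317,12),'trBL':(544,331,12),
'railL':(257,246,200),'railR':(505,237.5,200),'sleeve':(315,243,200),'footBL':(263,275,8),'footBR':(497,267,8),'standfootBL':(533,381,0),'standfootBR':(590,382,0),'standTL':(533,343,0),
'tagtopL':(572,348,190),'tagtopR':(602,348,190),'stslotL':(538,361,37),'stslotR':(592,361,37)}
for k,(u,v,z) in P.items(): print(k,w(c,u/1.5-.17,v/1.5-.17,z).round(1))
c=np.load('last_side.npz')
for k,(u,v,z) in {'btn':(428,404,52),'b0':(329,322,35),'b3':(403,381,35),'b1':(352,341,35),'railL':(339,208,200),'railR':(507,292,200),'sleeve':(376,228,200),'gripL':(500,403,190),'gripR':(523,416,190),'tray':(536,435,5),'footL':(333,275,8),'footR':(494,369,8)}.items(): print('side',k,w(c,u/1.5-.17,v/1.5-.17,z).round(1))
E
```

```text
clipL1 [541.5 391.   28. ]
clipL2 [564.  291.6  28. ]
S1 [460.4 396.1  28. ]
S2 [433.9 289.8  28. ]
red [355.5 353.3  28. ]
b0 [494.6 101.2  35. ]
b1 [493.8  29.8  35. ]
master [484.9 -38.5  69. ]
b3 [ 492.2 -113.4   35. ]
pTL [571.3 148.6  35. ]
pBL [417.6 151.5  35. ]
pTR [ 568.5 -154.9   35. ]
pBR [ 414.6 -154.8   35. ]
btn [ 467.2 -195.5   50. ]
tray [ 581.9 -344.7    5. ]
trTL [ 611.4 -278.9   12. ]
trTR [ 644.5 -379.    12. ]
trBR [ 543.5 -411.8   12. ]
trBL [ 514.8 -304.8   12. ]
railL [639.  215.3 200. ]
railR [ 660.  -192.8  200. ]
sleeve [645.5 120.4 200. ]
footBL [615.3 240.3   8. ]
footBR [ 638.5 -215.5    8. ]
standfootBL [ 418.8 -285.3    0. ]
standfootBR [ 418.4 -395.5    0. ]
standTL [ 491.7 -286.2    0. ]
tagtopL [ 480.2 -303.4  190. ]
tagtopR [ 480.9 -352.7  190. ]
stslotL [ 457.4 -286.1   37. ]
stslotR [ 458.9 -387.8   37. ]
side btn [ 474.  -187.3   52. ]
side b0 [495.3 105.7  35. ]
side b3 [ 490.6 -111.3   35. ]
side b1 [492.5  32.3  35. ]
side railL [637.2 219.1 200. ]
side railR [ 673.4 -191.   200. ]
side sleeve [642.6 112.7 200. ]
side gripL [ 470.7 -321.8  190. ]
side gripR [ 475.6 -359.9  190. ]
side tray [ 588.9 -352.9    5. ]
side footL [622.  235.2   8. ]
side footR [ 658.6 -207.9    8. ]
```

>>> {"api": "arm_command", "payload": {"moves": "1.158 0 0 -0.076 -0.385 0.288 1;1.158 0 0 -0.076 -0.385 0.288 1;1.158 0 0 -0.076 -0.385 0.288 1;1.158 0 0 -0.076 -0.385 0.288 1;1.158 0 0 -0.076 -0.385 0.288 1;1.158 0 0 -0.076 -0.385 0.288 1;1.158 0 0 -0.076 -0.385 0.288 1;1.158 0 0 -0.076 -0.385 0.288 1;1.158 0 0 -0.076 -0.385 0.288 1;1.158 0 0 -0.076 -0.385 0.288 1"}}

```text
t: 1.1
tcp_pos: [380.2, 147.2, 321.6]
tool_rot: [0.5, 0.501, 0.499, -0.5]
contact_force: [0.9, -0.2, 0.6]
finger_gap: 85.1
```

```bash
python3 - <<'E'
from h import *
s,M=st(); print(s['tcp_pos'],s['joint_positions'],M.round(3))
c=snap('wrist','w1.png'); print(c['cam_to_world'].round(2),c['mtx'])
E
```

```text
[380.18640214 147.20286858 321.57685324] [ 3.08849698e-01 -3.03465188e-01  2.02271097e+00 -6.81173856e-04
  1.42181830e+00  3.10993382e-01] [[ 0.001  1.    -0.002]
 [-0.    -0.002 -1.   ]
 [-1.     0.001  0.   ]]
[[ 1.0000e+00 -0.0000e+00 -0.0000e+00  3.7984e+02]
 [-0.0000e+00 -9.5000e-01 -3.2000e-01  2.3018e+02]
 [-0.0000e+00  3.2000e-01 -9.5000e-01  4.4999e+02]
 [ 0.0000e+00  0.0000e+00  0.0000e+00  1.0000e+00]] [[281.04146585   0.         254.48385825]
 [  0.         281.04146585 194.25022313]
 [  0.           0.           1.        ]]
```

>>> {"api": "arm_command", "payload": {"moves": "0 0 0 0.121 0.1 0.107 1;0 0 0 0.121 0.1 0.107 1;0 0 0 0.121 0.1 0.107 1;0 0 0 0.121 0.1 0.107 1;0 0 0 0.121 0.1 0.107 1;0 0 0 0.121 0.1 0.107 1;0 0 0 0.121 0.1 0.107 1;0 0 0 0.121 0.1 0.107 1;0 0 0 0.121 0.1 0.107 1;0 0 0 0.121 0.1 0.107 1"}}

```text
t: 2.15
tcp_pos: [480.3, 43.3, 201.2]
tool_rot: [0.5, 0.5, 0.5, -0.5]
contact_force: [-0.3, 0.4, 0.6]
finger_gap: 85.2
```

```bash
python3 - <<'E'
from h import *
s,M=st(); print(s['tcp_pos'])
c=snap('wrist','w2.png',scale=1.5); np.savez('g1.npz',**c)
E
```

```text
[480.33285665  43.26095805 201.21925855]
```

View pics/w2.png

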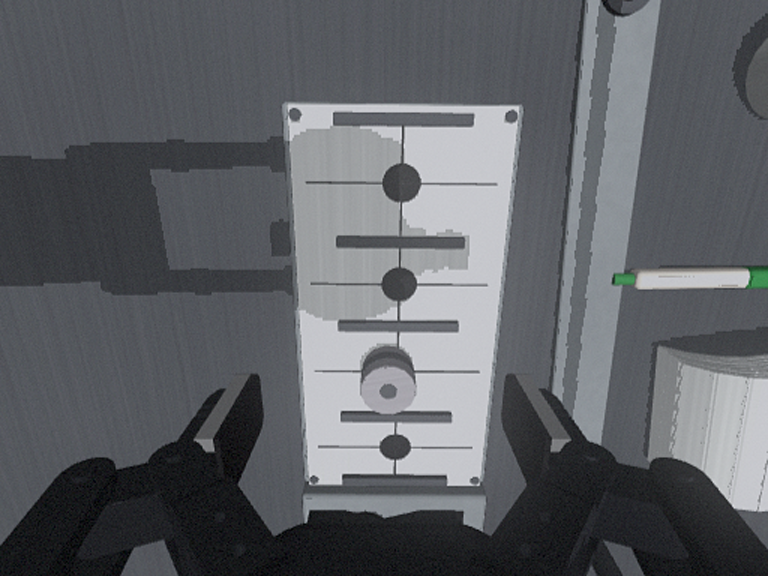

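>>> {"api": "arm_command", "payload": {"moves": "0 0 0 -0.15 0 0 1;0 0 0 -0.15 0 0 1;0 0 0 -0.15 0 0 1;0 0 0 -0.15 0 0.32 1;0 0 0 -0.15 0 0.32 1;0 0 0 -0.15 0 0.32 1;0 0 0 -0.15 0 0.32 1;0 0 0 -0.15 0 0.32 1;0 0 0 -0.15 0 0.32 1;0 0 0 -0.15 0 0.32 1"}}

```text
t: 3.2
tcp_pos: [479.2, -281.2, 350.2]
tool_rot: [-0.499, -0.501, -0.499, 0.501]
contact_force: [-0.2, 1.2, -0.6]
finger_gap: 85.0
```

```bash
python3 - <<'E'
from h import *
s,M=st(); print(s['tcp_pos'])
c=snap('wrist','w3.png',scale=1.5); np.savez('t1.npz',**c)
E
```

```text
[ 479.23900186 -281.24941403  350.237124  ]
```

View pics/w3.png

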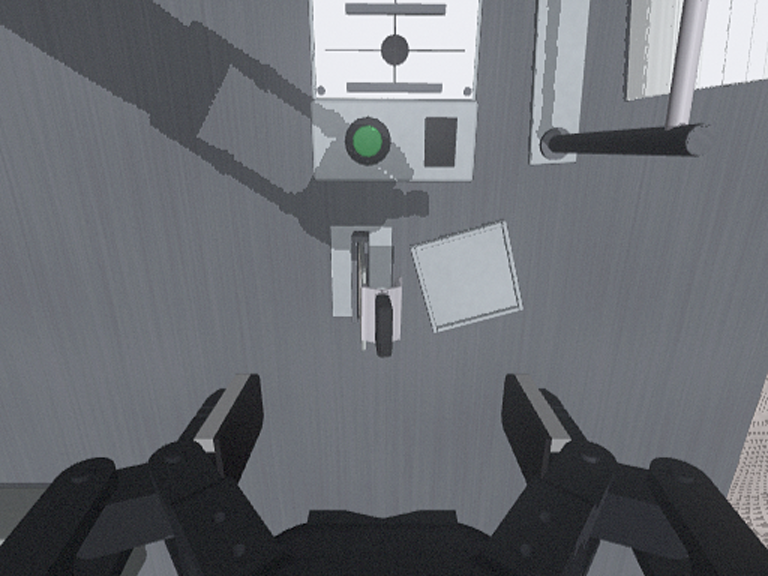

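In the first picture the coil windows are at (402,182), (399,284) and (395,446), with the master top at (388,391). In the second, the tag's grip top is at (384,325), the button at (368,142) and the tray corners at (412,247)/(506,222)/(522,309)/(437,331).

```bash
python3 - <<'E'
from h import *
def p(c,d):
    for k,(u,v,z) in d.items(): print(k,w(c,(u+.5)/1.5-.5,(v+.5)/1.5-.5,z).round(1))
c=np.load('g1.npz'); print(c['cam_to_world'][:3,3])
p(c,{'b0':(402,182,35),'b1':(399,284,35),'b3':(395,446,35),'mtop':(388,391,69),'stop0':(403,119,41),'stop1':(400.5,241,41),'stop2':(398,325,41),'stop3':(396.5,415,41),'TL':(285,104,35),'TR':(521,104,35)})
c=np.load('t1.npz')
p(c,{'b3':(395,50,35),'btn':(368,140,57),'gripFar':(384,295,176),'gripNear':(384.5,354,176),'tray1':(412,247,12),'tray2':(506,222,12),'tray3':(522,309,12),'tray4':(437,331,12),
'hookL':(362,288,140),'hookR':(401,288,140),'slotfar':(361,232,37),'slotnear':(357,317,37),'footTL':(332,227,3),'footBL':(332,317,3),'postTop':(699,140,224),'postfoot':(553,143,8),'bar':(680,124,200),'bar2':(692,0,200)})
E
```

```text
[479.6863133  126.15024645 329.70039836]
b0 [493.5 104.8  35. ]
b1 [492.5  32.2  35. ]
b3 [ 491. -111.   35.]
mtop [484.3 -36.6  69. ]
stop0 [493.3 144.1  41. ]
stop1 [492.8  65.5  41. ]
stop2 [491.9   2.2  41. ]
stop3 [491.7 -76.2  41. ]
TL [417.7 153.3  35. ]
TR [569.1 153.4  35. ]
b3 [ 491.1 -111.9   35. ]
btn [ 465.6 -190.9   57. ]
gripFar [ 480.  -303.9  176. ]
gripNear [ 480.3 -353.8  176. ]
tray1 [ 512.1 -304.    12. ]
tray2 [ 615.6 -276.1   12. ]
tray3 [ 644.  -379.4   12. ]
tray4 [ 544.3 -407.5   12. ]
hookL [ 461.5 -310.1  140. ]
hookR [ 494.5 -310.3  140. ]
slotfar [ 456.2 -282.    37. ]
slotnear [ 449.8 -378.7   37. ]
footTL [ 421.7 -282.6    3. ]
footBL [ 417.1 -392.5    3. ]
postTop [ 658.9 -194.5  224. ]
postfoot [ 658.7 -193.8    8. ]
bar [ 662.  -184.8  200. ]
bar2 [ 654.2 -119.7  200. ]
```

>>> {"api": "arm_command", "payload": {"moves": "0.03 0 0 0 0.001 0.048 1;0.03 0 0 0.05 0.001 0.048 1;0.03 0 0 0.1 0.001 0.048 1;0.03 0 0 0.13 0.001 0.048 0.8;0.03 0 0 0.16 0.001 0.048 0.6;0.03 0 0 0.188 0.001 0.048 0.5;0.03 0 0 0.188 0.001 0.048 0.5;0.03 0 0 0.188 0.001 0.048 0.5;0.03 0 0 0.188 0.001 0.048 0.5;0.03 0 0 0.188 0.001 0.048 0.5"}}

```text
t: 4.25
tcp_pos: [482.2, -326.2, 164.8]
tool_rot: [0.494, 0.508, 0.491, -0.507]
contact_force: [0.7, -0.2, 0.1]
finger_gap: 42.9
```

```bash
python3 - <<'E'
from h import *
s,M=st(); print(s['tcp_pos'],s['contact_force'])
snap('side','s2.png'); a=np.load('last_side.npz')['img']; b=snap('wrist','w4.png')['img']
cv2.imwrite('pics/m1.png',np.hstack([cv2.resize(a[230:350,250:410],(400,300)),cv2.resize(b,(400,300))])[:,:,::-1])
E
```

```text
[ 482.196796   -326.2247873   164.81365329] [ 0.71785324 -0.15840478  0.12251295]
```

View pics/m1.png

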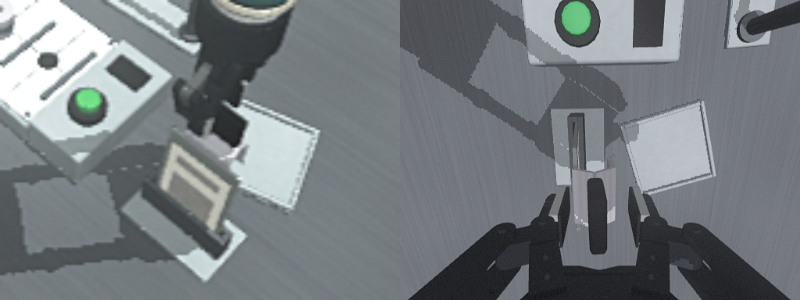

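Grip block sits between the fingers. Close and lift.

>>> {"api": "arm_command", "payload": {"moves": "0 0 0 0.002 0 0 0;0 0 0 0.002 0 0 0;0 0 0 0.002 0 0 0;0 0 0 0.002 0 0 0;0 0 0 0.002 0 0 0;0 0 0 0.002 0 0 0;0 0 0 0.002 0 0 0;0 0 0 0.002 0 0 0;0 0 0 -0.01 0 0 0;0 0 0 -0.03 0 0 0", "squeeze": 60}}

```text
t: 5.35
tcp_pos: [476.8, -323.5, 188.8]
tool_rot: [-0.489, -0.506, -0.496, 0.509]
contact_force: [-3.7, -0.2, -3.5]
finger_gap: 10.7
```

>>> {"api": "arm_command", "payload": {"moves": "0 0 0 -0.03 0 0 0;0 0 0 -0.06 0 0 0;0 0 0 -0.1 0 0 0;0 0 0 -0.13 0 0 0;0 0 0 -0.13 0 -0.05 0;0 0 0 -0.13 0.02 -0.1 0;0 0 0 -0.13 0.05 -0.14 0;0 0 0 -0.13 0.06 -0.17 0;0 0 0 -0.13 0.06 -0.19 0;0 0 0 -0.13 0.06 -0.19 0"}}

```text
t: 6.35
tcp_pos: [546.8, -134.5, 321.7]
tool_rot: [0.493, 0.507, 0.494, -0.507]
contact_force: [-1.0, -0.3, -1.5]
finger_gap: 11.1
```

```bash
python3 - <<'E'
from h import *
s,M=st(); print(s['tcp_pos'],s['contact_force'],s['finger_gap'],M.round(3))
a=snap('side','s3.png')['img']; b=snap('wrist','w5.png')['img'];np.savez('t2.npz',**np.load('last_wrist.npz'))
cv2.imwrite('pics/m2.png',np.hstack([cv2.resize(a[130:310,200:440],(400,300),interpolation=2),cv2.resize(b,(400,300))])[:,:,::-1])
E
```

```text
[ 546.7850013  -134.53551373  321.67912195] [-0.95092255 -0.29037199 -1.48124563] 11.093331825051035 [[-0.001  1.    -0.027]
 [ 0.001 -0.027 -1.   ]
 [-1.    -0.001 -0.001]]
```

View pics/m2.png

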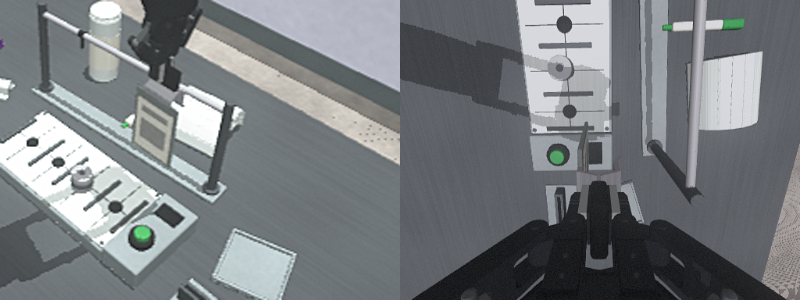

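Tag is held upright with its hook on the rail side. Now measure the bar accurately (it sits near column 380 in the wrist frame).

```bash
python3 - <<'E'
from h import *
c=np.load('t2.npz'); g=c['img'].astype(int).sum(2)
for r in (10,150,160,170,180,190,200,210): print(r,g[r,360:400]//3)
for r in (155,180,205):
    pass
E
```

```text
10 [ 98  98  98  96  98  94  95  94  99  97  96  97  98 100  94  93  61  92
 119 126 139 147 158 167 176 191 193 184 181 179 174 166 132  92  97  99
 100  96  99 101]
150 [105 107 103 110 101 106 109 104  79  78 103 121 135 143 154 165 172 183
 187 182 181 178 164 155 188 186 185 186 186 186 182 194 204 184 204 204
 205 205 209 210]
160 [107 105 106 104 105 111 107 108  98  87 111 129 137 145 160 168 178 185
 183 178 176 168 153 164 189 188 184 183 186 185 183 193 200 184 205 204
 204 205 209 211]
170 [ 99 107 102 104 107 105 105 104  87 101 119 131 142 154 167 174 182 182
 179 179 174 160 113 106 109 107 110 108 108 105 111 109 105 108 104 111
 107 108 112 111]
180 [108 103 106 106 104 100 103  97  76 112 125 138 148 157 167 177 179 180
 177 175 167 134 102 106 104 111 105 103 108 107 109 105 106 103 108 107
 108 106 110 105]
190 [ 99 106 107 102  98 102 105  80  98 119 131 143 153 165 169 180 178 179
 174 171 156  94 106 105 109 101  99 107 109 105 100 101 106 104 103 106
 105 106 104 104]
200 [104 104 101  99 102 104  98  80 108 125 135 146 159 169 175 179 179 177
 171 162 116  99 101 105  98 101 107 105 104 101 100 106 104 104 105 101
 109 104 103 102]
210 [100 103 101  99 104 101  79  99 118 133 139 152 165 171 176 177 177 174
 165 157 100 104 102  95 103 104 102  99 101 100 102 102 102 103 105 105
 102 102  98 102]
```

```bash
python3 - <<'E'
from h import *
c=np.load('t2.npz'); print(c['cam_to_world'].round(3)[:3,3])
for r,u in ((10,384.5),(170,375.4),(180,374.8),(190,374),(200,373.5),(210,373)): print(r,w(c,u,r,200).round(1))
E
```

```text
[548.662 -53.272 450.215]
10 [649.9   8.7 200. ]
170 [ 656.8 -117.7  200. ]
180 [ 657.3 -127.2  200. ]
190 [ 657.6 -136.9  200. ]
200 [ 658.2 -146.9  200. ]
210 [ 658.8 -157.1  200. ]
```

>>> {"api": "arm_command", "payload": {"moves": "-0.08 0 0 0 0.04 -0.024 0;-0.08 0 0 0 0.08 -0.024 0;-0.08 0 0 0 0.109 -0.024 0;-0.08 0 0 0 0.109 -0.024 0;-0.08 0 0 0 0.109 -0.024 0;-0.08 0 0 0.01 0.109 -0.024 0;-0.08 0 0 0.015 0.109 -0.024 0;-0.08 0 0 0.015 0.109 -0.024 0;-0.08 0 0 0.015 0.109 -0.024 0;-0.08 0 0 0.015 0.109 -0.024 0"}}

```text
t: 7.45
tcp_pos: [656.2, -116.7, 307.8]
tool_rot: [0.512, 0.488, 0.512, -0.488]
contact_force: [0.0, 0.8, -1.3]
finger_gap: 11.1
```

```bash
python3 - <<'E'
from h import *
s,M=st(); print(s['tcp_pos'],s['contact_force'],s['finger_gap'],M.round(3))
a=snap('side','s3.png')['img']; b=snap('wrist','w5.png')['img'];np.savez('t2.npz',**np.load('last_wrist.npz'))
cv2.imwrite('pics/m3.png',np.hstack([cv2.resize(a[130:250,250:410],(400,300),interpolation=2),cv2.resize(b[100:340,130:450],(400,300))])[:,:,::-1])
E
```

```text
[ 656.19795677 -116.73807109  307.77573146] [ 0.0301196   0.75577962 -1.29556016] 11.147755009645586 [[ 0.001  0.999  0.049]
 [-0.     0.049 -0.999]
 [-1.     0.001  0.   ]]
```

View pics/m3.png

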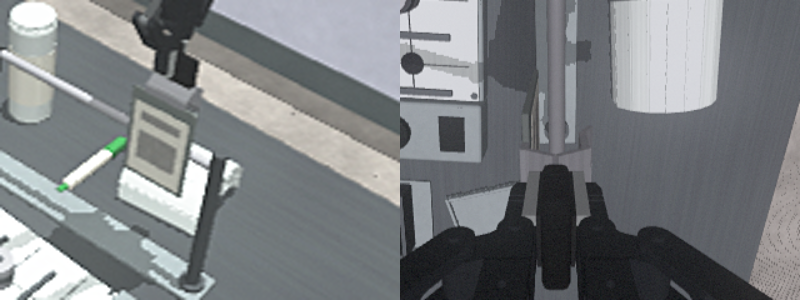

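Bar lines up with the middle of the hook. Lower gently.

>>> {"api": "arm_command", "payload": {"moves": "0 0 0 0.02 0 0 0;0 0 0 0.04 0 0 0;0 0 0 0.055 0 0 0;0 0 0 0.065 0 0 0;0 0 0 0.07 0 0 0;0 0 0 0.072 0 0 0;0 0 0 0.074 0 0 0;0 0 0 0.074 0 0 0;0 0 0 0.075 0 0 0;0 0 0 0.075 0 0 0"}}

```text
t: 8.55
tcp_pos: [656.6, -116.8, 232.8]
tool_rot: [0.512, 0.488, 0.512, -0.487]
contact_force: [-0.1, -0.6, -1.2]
finger_gap: 10.9
```

```bash
python3 - <<'E'
from h import *
s,M=st(); print(s['tcp_pos'],s['contact_force'],s['finger_gap'])
a=snap('side','s4.png')['img']
cv2.imwrite('pics/m4.png',cv2.resize(a[130:250,250:410],(800,600),interpolation=2)[:,:,::-1])
E
```

```text
[ 656.57738809 -116.76370835  232.76117123] [-0.1457654  -0.55852183 -1.17787232] 10.889684038463534
```

>>> {"api": "arm_command", "payload": {"moves": "0 0 0 0.001 0 0 0;0 0 0 0.001 0 0 0;0 0 0 0.002 0 0 0;0 0 0 0.002 0 0 0;0 0 0 0.003 0 0 0;0 0 0 0.003 0 0 0;0 0 0 0.004 0 0 0;0 0 0 0.004 0 0 0;0 0 0 0.004 0 0 0;0 0 0 0.004 0 0 0"}}

```text
t: 9.6
tcp_pos: [657.1, -116.8, 229.4]
tool_rot: [0.513, 0.488, 0.511, -0.487]
contact_force: [0.2, -0.9, 5.9]
finger_gap: 10.8
```

Contact at 7 N up: seated on the bar. Release and go up.

>>> {"api": "arm_command", "payload": {"moves": "0 0 0 0 0 0 0.35;0 0 0 0 0 0 0.35;0 0 0 0 0 0 0.35;0 0 0 0 0 0 0.35;0 0 0 0 0 0 0.35;0 0 0 -0.02 0 0 0.35;0 0 0 -0.05 0 0 0.35;0 0 0 -0.09 0 0 0.35;0 0 0 -0.12 0 0 0.35;0 0 0 -0.12 0 0 0.35"}}

```text
t: 10.6
tcp_pos: [658.8, -117.2, 355.3]
tool_rot: [0.515, 0.49, 0.509, -0.486]
contact_force: [-0.0, -0.1, 0.6]
finger_gap: 30.0
```

```bash
python3 - <<'E'
from h import *
s,M=st(); print(s['tcp_pos'],s['contact_force'],s['finger_gap'])
a=snap('side','s4.png')['img']; b=snap('wrist','w6.png')['img'];np.savez('t3.npz',**np.load('last_wrist.npz'))
cv2.imwrite('pics/m4.png',np.hstack([cv2.resize(a[130:250,250:410],(400,300),interpolation=2),cv2.resize(b[100:340,130:450],(400,300))])[:,:,::-1])
E
```

```text
[ 658.75296482 -117.23900851  355.33159666] [-0.03062301 -0.1426508   0.56981455] 30.000959258587997
```

View pics/m4.png

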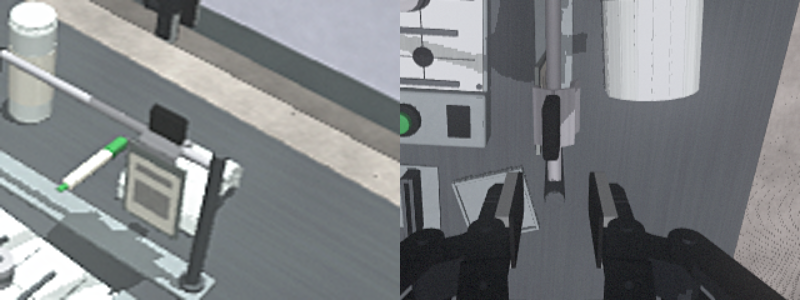

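Tag hangs on the bar. Next is the master.

>>> {"api": "arm_command", "payload": {"moves": "0.05 0 0 0 -0.05 -0.025 0.35;0.05 0 0 0 -0.09 -0.05 0.6;0.05 0 0 0 -0.13 -0.07 0.85;0.05 0 0 0.02 -0.17 -0.089 0.85;0.05 0 0 0.07 -0.17 -0.089 0.85;0.05 0 0 0.12 -0.17 -0.089 0.85;0.05 0 0 0.17 -0.17 -0.089 0.85;0.05 0 0 0.215 -0.17 -0.089 0.85;0.05 0 0 0.215 -0.17 -0.089 0.85;0.05 0 0 0.215 -0.17 -0.089 0.85"}}

```text
t: 11.7
tcp_pos: [480.7, -36.0, 132.0]
tool_rot: [-0.499, -0.499, -0.501, 0.501]
contact_force: [0.5, -0.4, 0.5]
finger_gap: 72.6
```

```bash
python3 - <<'E'
from h import *
s,M=st(); print(s['tcp_pos'],s['contact_force'],s['finger_gap'],M.round(3))
c=snap('wrist','w7.png',scale=1.5);np.savez('t4.npz',**c)
for p in((484.3,-36.6,69),(492.6,32.5,35),(491,-111.4,35)): print((px(c,p)*1.5).round())
E
```

```text
[480.67191249 -35.98421136 131.99819344] [ 0.5123081  -0.36797102  0.48746825] 72.60686251168815 [[-0.004  1.    -0.001]
 [ 0.001 -0.001 -1.   ]
 [-1.    -0.004 -0.001]]
[391. 327.]
[407. 178.]
[400. 415.]
```

View pics/w7.png

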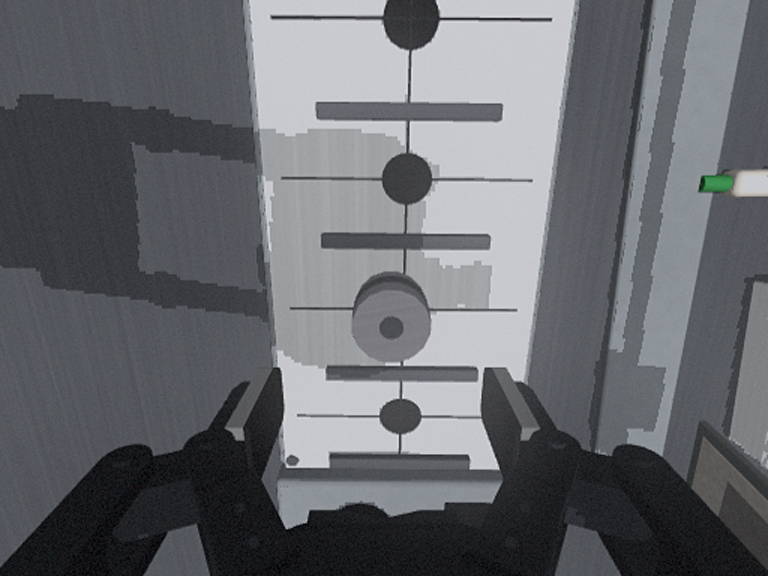

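Master top is at (391,326), as predicted. Descend and grip it high.

>>> {"api": "arm_command", "payload": {"moves": "0 0 0 0.03 0.0035 0 0.85;0 0 0 0.06 0.0035 0 0.85;0 0 0 0.072 0.0035 0 0.85;0 0 0 0.072 0.0035 0 0.85;0 0 0 0.072 0.0035 0 0;0 0 0 0.072 0.0035 0 0;0 0 0 0.072 0.0035 0 0;0 0 0 0.072 0.0035 0 0;0 0 0 0.072 0.0035 0 0;0 0 0 0.072 0.0035 0 0", "squeeze": 60}}

```text
t: 12.75
tcp_pos: [487.3, -36.4, 63.6]
tool_rot: [0.501, 0.501, 0.499, -0.5]
contact_force: [-1.5, 0.0, 5.7]
finger_gap: 37.8
```

>>> {"api": "arm_command", "payload": {"moves": "0 0 0 -0.03 0 0 0;0 0 0 -0.08 0 0 0;0 0 0 -0.12 0 0 0;0 0 0 -0.14 0 0.04 0;-0.1 0 0 -0.14 0.01 0.09 0;-0.2 0 0 -0.14 0.03 0.14 0;-0.264 0 0 -0.14 0.05 0.19 0;-0.264 0 0 -0.14 0.07 0.24 0;-0.264 0 0 -0.14 0.08 0.28 0;-0.264 0 0 -0.14 0.095 0.306 0"}}

```text
t: 13.75
tcp_pos: [580.3, -346.0, 201.6]
tool_rot: [0.561, 0.43, 0.56, -0.431]
contact_force: [0.1, 1.1, -3.0]
finger_gap: 37.8
```

>>> {"api": "arm_command", "payload": {"moves": "0 0 0 0.04 0 -0.004 0;0 0 0 0.08 0 -0.004 0;0 0 0 0.12 0 -0.004 0;0 0 0 0.15 0 -0.004 0;0 0 0 0.16 0 -0.004 0;0 0 0 0.163 0 -0.004 0;0 0 0 0.165 0 -0.004 0;0 0 0 0.166 0 -0.004 0;0 0 0 0.167 0 -0.004 0;0 0 0 0.167 0 -0.004 0"}}

```text
t: 14.75
tcp_pos: [580.2, -338.9, 35.8]
tool_rot: [0.562, 0.43, 0.56, -0.43]
contact_force: [-0.6, -0.1, -3.7]
finger_gap: 38.0
```

>>> {"api": "arm_command", "payload": {"moves": "0 0 0 0.001 0 0 0;0 0 0 0.001 0 0 0;0 0 0 0.002 0 0 0;0 0 0 0.002 0 0 0;0 0 0 0.003 0 0 0;0 0 0 0.003 0 0 0;0 0 0 0.003 0 0 0;0 0 0 0.003 0 0 0;0 0 0 0.003 0 0 0;0 0 0 0.003 0 0 0"}}

```text
t: 15.75
tcp_pos: [579.6, -338.6, 33.6]
tool_rot: [0.561, 0.43, 0.561, -0.43]
contact_force: [-4.8, 3.5, 10.2]
finger_gap: 37.7
```

Touching down (about 13 N upward). Release, go up, and look.

>>> {"api": "arm_command", "payload": {"moves": "0 0 0 0 0 0 0.6;0 0 0 0 0 0 0.6;0 0 0 0 0 0 0.6;0 0 0 0 0 0 0.6;0 0 0 -0.03 0 0 0.6;0 0 0 -0.07 0 0 0.6;0 0 0 -0.11 0 0 0.6;0 0 0 -0.15 0 0 0.6;0 0 0 -0.2 0 0 0.6;0 0 0 -0.2 0 0 0.6"}}

```text
t: 16.75
tcp_pos: [583.6, -341.1, 241.3]
tool_rot: [0.567, 0.431, 0.556, -0.43]
contact_force: [0.3, -1.3, 0.6]
finger_gap: 51.0
```

```bash
python3 - <<'E'
from h import *
s,M=st(); print(s['tcp_pos'],s['contact_force'],s['finger_gap'],M.round(3))
c=snap('wrist','w8.png');np.savez('t5.npz',**c); t=snap('top','top2.png'); 
a=c['img'][60:300,100:420]; b=t['img'][150:280,90:263]
cv2.imwrite('pics/m5.png',np.hstack([cv2.resize(a,(400,300)),cv2.resize(b,(400,300),interpolation=2)])[:,:,::-1])
E
```

```text
[ 583.6176324  -341.07464384  241.3324116 ] [ 0.33241057 -1.32614633  0.60850603] 51.0257778854505 [[ 0.013  0.966  0.26 ]
 [-0.009  0.26  -0.966]
 [-1.     0.011  0.012]]
```

View pics/m5.png

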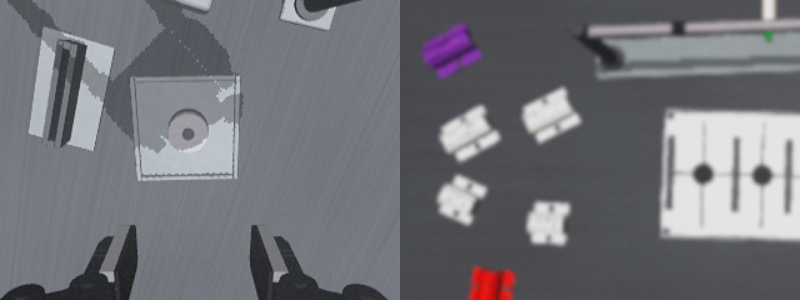

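>>> {"api": "arm_command", "payload": {"moves": "0.262 0 0 -0.01 0.054 -0.361 0.6;0.262 0 0 -0.01 0.054 -0.361 0.6;0.262 0 0 -0.01 0.054 -0.361 0.6;0.262 0 0 -0.01 0.054 -0.361 0.6;0.262 0 0 -0.01 0.054 -0.361 0.6;0.262 0 0 -0.01 0.054 -0.361 0.6;0.262 0 0 -0.01 0.054 -0.361 0.6;0.262 0 0 -0.01 0.054 -0.361 0.6;0.262 0 0 -0.01 0.054 -0.361 0.6;0.262 0 0 -0.01 0.054 -0.361 0.6"}}

```text
t: 17.85
tcp_pos: [537.1, 23.8, 239.9]
tool_rot: [0.5, 0.499, 0.501, -0.5]
contact_force: [-0.3, 0.3, -0.7]
finger_gap: 51.4
```

>>> {"api": "arm_command", "payload": {"moves": "0 0 0 0 -0.041 -0.363 0.6;0 0 0 0 -0.041 -0.363 0.6;0 0 0 0 -0.041 -0.363 0.6;0 0 0 0 -0.041 -0.363 0.6;0 0 0 0 -0.041 -0.363 0.6;0 0 0 0 -0.041 -0.363 0.6;0 0 0 0 -0.041 -0.363 0.6;0 0 0 0 -0.041 -0.363 0.6;0 0 0 0 -0.041 -0.363 0.6;0 0 0 0 -0.041 -0.363 0.6"}}

```text
t: 18.85
tcp_pos: [497.0, 385.4, 240.4]
tool_rot: [-0.5, -0.499, -0.5, 0.501]
contact_force: [-0.3, 0.5, 0.1]
finger_gap: 51.4
```

```bash
python3 - <<'E'
from h import *
s,M=st(); print(s['tcp_pos'],s['finger_gap'],M.round(3))
c=snap('wrist','w9.png',scale=1.5);np.savez('c1.npz',**c)
E
```

```text
[497.04333548 385.44041484 240.35445495] 51.35874180405065 [[-0.001  1.    -0.   ]
 [-0.002 -0.    -1.   ]
 [-1.    -0.001  0.002]]
```

View pics/w9.png

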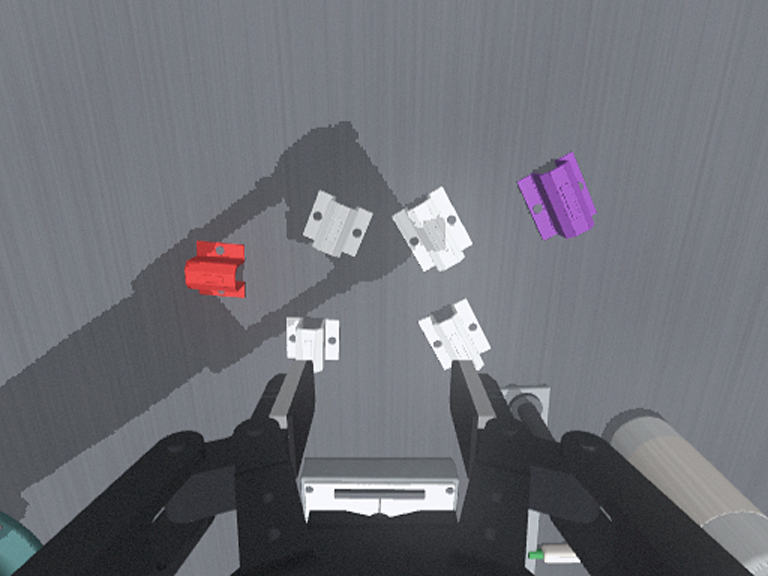

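White clips (long at (433,229) and (455,334), short at (337,224) and (313,343)) fit; red and purple are excluded. The flange holes give each clip's centre and cross axis.

```bash
python3 - <<'E'
from h import *
c=np.load('c1.npz')
f=lambda u,v,z: w(c,(u+.5)/1.5-.5,(v+.5)/1.5-.5,z)
for k,a,b in(('S1',(318,215),(357,232)),('L1',(413,241),(452,219)),('S2',(292,339),(333,340)),('L2',(438,343),(473,327))):
    A,B=f(*a,2.5),f(*b,2.5); d=B-A
    print(k,((A+B)/2).round(1),'sep',np.linalg.norm(d).round(1),'yaw',np.arctan2(d[1],d[0]).round(3))
print('L1 corners',[f(*q,2.5).round(1) for q in((392,217),(442,187),(472,242),(431,271))])
print('S1 corners',[f(*q,2.5).round(1) for q in((322,190),(372,208),(359,257),(303,229))])
E
```

```text
S1 [457.5 406.3   2.5] sep 36.6 yaw -0.416
L1 [540.1 400.6   2.5] sep 38.5 yaw 0.527
S2 [429.8 295.4   2.5] sep 39.1 yaw -0.026
L2 [565.9 300.2   2.5] sep 36.4 yaw 0.477
L1 corners [array([504.8, 412. ,   2.5]), array([546.9, 437.3,   2.5]), array([575.5, 390. ,   2.5]), array([540.4, 363.4,   2.5])]
S1 corners [array([445.2, 434.7,   2.5]), array([487.5, 419.7,   2.5]), array([475.6, 376.4,   2.5]), array([427.1, 401.5,   2.5])]
```

>>> {"api": "arm_command", "payload": {"moves": "0.026 0 0 0 -0.034 0.045 0.5;0.026 0 0 0.03 -0.067 0.09 0.5;0.026 0 0 0.08 -0.067 0.09 0.5;0.026 0 0 0.13 -0.067 0.09 0.5;0.026 0 0 0.17 -0.067 0.09 0.5;0.026 0 0 0.18 -0.067 0.09 0.5;0.026 0 0 0.18 -0.067 0.09 0.5;0.026 0 0 0.18 -0.067 0.09 0.5;0.026 0 0 0.18 -0.067 0.09 0.5;0.026 0 0 0.18 -0.067 0.09 0.5"}}

```text
t: 19.9
tcp_pos: [431.4, 298.4, 64.0]
tool_rot: [0.494, 0.508, 0.493, -0.504]
contact_force: [-0.2, -1.1, 0.2]
finger_gap: 43.0
```

```bash
python3 - <<'E'
from h import *
s,M=st(); print(s['tcp_pos'],s['finger_gap'],M.round(3))
c=snap('wrist','w10.png',scale=1.5);np.savez('c2.npz',**c)
for p in((429.8,295.4,2.5),(429.8,295.4,28)): print((px(c,p)*1.5).round())
E
```

```text
[431.44748942 298.35439714  63.96434977] 43.00380407788617 [[ 0.004  1.    -0.025]
 [ 0.003 -0.025 -1.   ]
 [-1.     0.004 -0.003]]
[379. 333.]
[379. 357.]
```

View pics/w10.png

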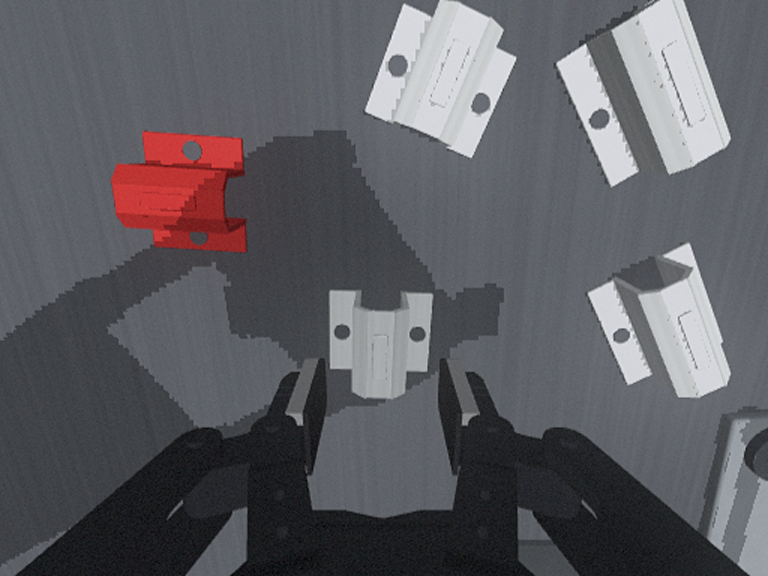

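Predicted (379,333) versus seen (379.5,332): clip S2 is confirmed between the fingers. Descend and grip.

>>> {"api": "arm_command", "payload": {"moves": "0 0 0 0.02 -0.0015 0.003 0.5;0 0 0 0.035 -0.0015 0.003 0.5;0 0 0 0.044 -0.0015 0.003 0.5;0 0 0 0.046 -0.0015 0.003 0.5;0 0 0 0.046 -0.0015 0.003 0.5;0 0 0 0.046 -0.0015 0.003 0.5;0 0 0 0.046 -0.0015 0.003 0.5;0 0 0 0.046 -0.0015 0.003 0.5;0 0 0 0.046 -0.0015 0.003 0.5;0 0 0 0.046 -0.0015 0.003 0.5"}}

```text
t: 20.95
tcp_pos: [427.9, 294.2, 15.5]
tool_rot: [0.494, 0.506, 0.494, -0.506]
contact_force: [-0.0, 0.4, 0.3]
finger_gap: 42.7
```

>>> {"api": "arm_command", "payload": {"moves": "0 0 0 0 0 0 0;0 0 0 0 0 0 0;0 0 0 0 0 0 0;0 0 0 0 0 0 0;0 0 0 0 0 0 0;0 0 0 0 0 0 0;0 0 0 -0.02 0 0 0;0 0 0 -0.05 0 0 0;0 0 0 -0.1 0 0 0;0 0 0 -0.1 0 0 0", "squeeze": 40}}

```text
t: 21.95
tcp_pos: [432.4, 297.0, 122.3]
tool_rot: [0.495, 0.511, 0.493, -0.502]
contact_force: [1.0, 0.6, -0.4]
finger_gap: 23.0
```

>>> {"api": "arm_command", "payload": {"moves": "-0.015 0 0 0 0.009 0.05 0;-0.015 0 0 0 0.018 0.1 0;-0.015 0 0 0 0.026 0.15 0;-0.015 0 0 0 0.035 0.2 0;-0.015 0 0 0 0.045 0.25 0;-0.015 0 0 0 0.055 0.3 0;-0.015 0 0 0 0.065 0.35 0;-0.015 0 0 0 0.069 0.39 0;-0.015 0 0 0 0.069 0.408 0;-0.015 0 0 0 0.069 0.408 0"}}

```text
t: 22.95
tcp_pos: [486.4, -117.9, 114.8]
tool_rot: [-0.496, -0.503, -0.496, 0.504]
contact_force: [-0.0, 0.9, -1.0]
finger_gap: 23.0
```

>>> {"api": "arm_command", "payload": {"moves": "0 0 0 0.02 0 0 0;0 0 0 0.04 0 0 0;0 0 0 0.05 0 0 0;0 0 0 0.05 0 0 0;0 0 0 0.05 0 0 0;0 0 0 0.05 0 0 0;0 0 0 0.05 0 0 0;0 0 0 0.05 0 0 0;0 0 0 0.05 0 0 0;0 0 0 0.05 0 0 0"}}

```text
t: 23.95
tcp_pos: [486.7, -115.5, 65.5]
tool_rot: [0.498, 0.503, 0.497, -0.502]
contact_force: [-0.8, 0.0, -0.2]
finger_gap: 23.3
```

```bash
python3 - <<'E'
from h import *
s,M=st(); print(s['tcp_pos'],s['finger_gap'],M.round(3))
c=snap('wrist','w11.png',scale=1.5);np.savez('p1.npz',**c)
cv2.imwrite('pics/w11.png',cv2.resize(c['img'][150:300,140:360],None,fx=3.6,fy=3.6,interpolation=2)[:,:,::-1])
E
```

```text
[ 486.71168897 -115.51457011   65.51015678] 23.258560969590555 [[ 0.    1.   -0.01]
 [-0.   -0.01 -1.  ]
 [-1.    0.    0.  ]]
```

View pics/w11.png

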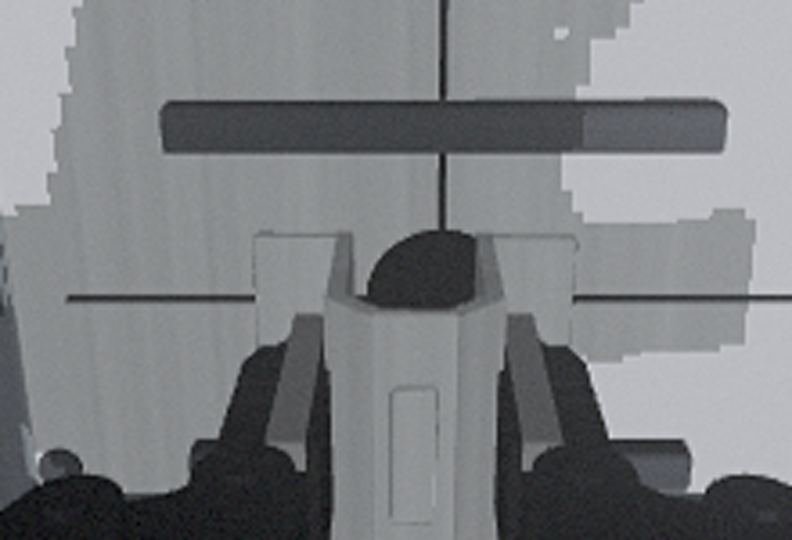

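```bash
cat >> h.py <<'E'
def cw(c,u,v,z,x0,y0,k): return w(c,x0+(u+.5)/k-.5,y0+(v+.5)/k-.5,z)
E
python3 - <<'E'
from h import *
c=np.load('p1.npz'); f=lambda u,v,z: cw(c,u,v,z,140,150,3.6).round(1)
print('flange corners',f(255,235,52.5),f(577,235,52.5)); print('ridge top far',f(328,300,73),f(505,300,73), f(370,310,78),f(460,308,78))
print('stopTop edge',f(443,100,41),'stop near edge',f(443,153,41),f(443,153,35)); print('cross',f(440,298,35),f(68,298,35),f(790,297,35),f(443,50,35))
E
```

```text
flange corners [462.4 -92.2  52.5] [511.2 -92.7  52.5]
ridge top far [475.1 -93.   73. ] [498.6 -93.2  73. ] [480.9 -91.9  78. ] [492.4 -91.8  78. ]
stopTop edge [491.2 -74.5  41. ] stop near edge [491.2 -83.2  41. ] [491.4 -85.2  35. ]
cross [ 490.9 -111.7   35. ] [ 426.2 -111.1   35. ] [ 551.7 -112.1   35. ] [491.4 -67.8  35. ]
```

Clip centre is (486.8,-113.5) against the coil cross at (490.9,-111.7), so shift +4.2 / +1.8 mm and lower.

>>> {"api": "arm_command", "payload": {"moves": "0 0 0 0 0.0042 -0.0018 0;0 0 0 0.004 0.0042 -0.0018 0;0 0 0 0.008 0.0042 -0.0018 0;0 0 0 0.011 0.0042 -0.0018 0;0 0 0 0.012 0.0042 -0.0018 0;0 0 0 0.013 0.0042 -0.0018 0;0 0 0 0.014 0.0042 -0.0018 0;0 0 0 0.015 0.0042 -0.0018 0;0 0 0 0.015 0.0042 -0.0018 0;0 0 0 0.015 0.0042 -0.0018 0"}}

```text
t: 25.0
tcp_pos: [490.7, -113.7, 51.6]
tool_rot: [-0.497, -0.502, -0.498, 0.503]
contact_force: [-5.0, 1.9, 10.8]
finger_gap: 23.3
```

```bash
python3 - <<'E'
from h import *
s,M=st(); print(s['tcp_pos'],s['contact_force'],M.round(3))
E
```

```text
[ 490.71252499 -113.67094029   51.61121605] [-5.00140831  1.91480651 10.79141008] [[-0.001  1.    -0.01 ]
 [ 0.    -0.01  -1.   ]
 [-1.    -0.001 -0.   ]]
```

>>> {"api": "arm_command", "payload": {"moves": "0 0 0 -0.001 0 0 0.45;0 0 0 -0.001 0 0 0.45;0 0 0 -0.001 0 0 0.45;0 0 0 -0.001 0 0 0.45;0 0 0 -0.02 0 0 0.45;0 0 0 -0.05 0 0 0.45;0 0 0 -0.09 0 0 0.45;0 0 0 -0.1 0 0 0.45;0 0 0 -0.1 0 0 0.45;0 0 0 -0.1 0 0 0.45"}}

```text
t: 26.0
tcp_pos: [490.2, -113.5, 149.3]
tool_rot: [-0.497, -0.502, -0.498, 0.503]
contact_force: [-0.5, -0.2, -1.1]
finger_gap: 38.8
```

```bash
cat >> h.py <<'E'
def save4(c,fn): np.savez(fn,**c)
E
python3 - <<'E'
from h import *
s,M=st(); print(s['tcp_pos'],s['contact_force'],M.round(3),s['joint_positions'].round(2))
c=capture('wrist'); np.savez('p1b.npz',**c)
E
```

```text
[ 490.15970391 -113.46823581  149.31843933] [-0.51599157 -0.19754108 -1.10793538] [[-0.001  1.    -0.01 ]
 [ 0.    -0.01  -1.   ]
 [-1.    -0.001 -0.   ]] [-0.28  0.02  2.07  0.    1.06 -0.27]
```

```bash
cat >> h.py <<'E'
def holes(c,ctr,yaw,z=2.5,rad=9,half=19.2,verbose=1):
    """refine clip centre/yaw from its two flange holes (dark closed blobs on bright flange)"""
    g=cv2.cvtColor(c['img'],cv2.COLOR_RGB2GRAY); out=[]
    for sgn in(-1,1):
        p=np.array([ctr[0]+sgn*half*np.cos(yaw),ctr[1]+sgn*half*np.sin(yaw),z]); u,v=px(c,p)
        best=None
        x0,y0=int(u-rad*2),int(v-rad*2); x0=max(x0,0);y0=max(y0,0); win=g[y0:y0+rad*4,x0:x0+rad*4]
        if win.size==0: return None
        for th in range(60,200,8):
            n,lab,stt,cen=cv2.connectedComponentsWithStats((win<th).astype(np.uint8))
            for i in range(1,n):
                x,y,ww,hh,a=stt[i]
                if x<=0 or y<=0 or x+ww>=win.shape[1] or y+hh>=win.shape[0] or a<6 or a>250 or max(ww,hh)>2.2*min(ww,hh): continue
                d=np.hypot(cen[i][0]+x0-u,cen[i][1]+y0-v)
                if d<rad*1.5 and (best is None or a/(1+d)>best[0]): best=(a/(1+d),cen[i]+[x0,y0],a)
        if best is None: print('no hole',sgn); return None
        out.append(w(c,*best[1],z))
    A,B=out; d=B-A
    r=((A+B)/2,np.arctan2(d[1],d[0]),np.linalg.norm(d))
    if verbose: print('ctr',r[0].round(1),'yaw',r[1].round(3),'sep',r[2].round(1))
    return r
E
python3 - <<'E'
from h import *
c=np.load('c2.npz')
f=lambda u,v,z=2.5: w(c,(u+.5)/1.5-.5,(v+.5)/1.5-.5,z)
A,B=f(398,66),f(481,103); print('S1 manual',(A+B)/2,np.arctan2(*(B-A)[1::-1]),np.linalg.norm(B-A)); print('L2 left',f(622,336), 'L1 left',f(599,119))
holes(c,(429.8,295.4),-.026); holes(c,(457.5,406.3),-.416)
c=np.load('c1.npz')
for q in(((429.8,295.4),-.026),((457.5,406.3),-.416),((540,400.6),.527),((566,300),.477)): holes(c,*q,rad=6)
c=np.load('p1b.npz'); holes(c,(490.9,-111.7),-.01,z=37.5)
E
```

```text
S1 manual [457.48904685 405.59558361   2.5       ] -0.40174984329642893 37.131998213455546
L2 left [549.58979126 290.88158655   2.5       ] L1 left [524.33393651 390.97812092   2.5       ]
ctr [429.8 295.8   2.5] yaw -0.06 sep 37.2
ctr [457.2 405.6   2.5] yaw -0.408 sep 37.5
ctr [429.4 295.6   2.5] yaw -0.06 sep 37.8
ctr [457.  405.5   2.5] yaw -0.41 sep 36.9
ctr [540.  400.4   2.5] yaw 0.526 sep 37.3
ctr [565.4 300.    2.5] yaw 0.496 sep 37.0
ctr [ 490.2 -112.6   37.5] yaw -0.025 sep 37.0
```

>>> {"api": "arm_command", "payload": {"moves": "0.4 0 0 0 -0.038 -0.519 0.45;0.4 0 0 0 -0.038 -0.519 0.45;0.4 0 0 0 -0.038 -0.519 0.45;0.4 0 0 0 -0.038 -0.519 0.45;0.4 0 0 0 -0.038 -0.519 0.45;0.4 0 0 0 -0.038 -0.519 0.45;0.4 0 0 0 -0.038 -0.519 0.45;0.4 0 0 0 -0.038 -0.519 0.45;0.4 0 0 0 -0.038 -0.519 0.45;0.4 0 0 0 -0.038 -0.519 0.45"}}

```text
t: 27.05
tcp_pos: [458.5, 371.6, 147.7]
tool_rot: [-0.388, -0.59, -0.388, 0.593]
contact_force: [0.5, 0.3, -0.3]
finger_gap: 38.6
```

>>> {"api": "arm_command", "payload": {"moves": "0 0 0 0 0 0 0.45;0 0 0 0.04 0 0 0.45;0 0 0 0.08 0 0 0.45;0 0 0 0.09 0 0 0.45;0 0 0 0.09 0 0 0.45;0 0 0 0.09 0 0 0.45;0 0 0 0.09 0 0 0.45;0 0 0 0.09 0 0 0.45;0 0 0 0.09 0 0 0.45;0 0 0 0.09 0 0 0.45"}}

```text
t: 28.05
tcp_pos: [460.8, 370.8, 61.3]
tool_rot: [0.388, 0.592, 0.388, -0.591]
contact_force: [0.0, 0.7, -0.4]
finger_gap: 38.8
```

```bash
cat >> h.py <<'E'
def go(target,yaw):
    """print tool-frame move from measured pose to world target/yaw (tool down)"""
    s,M=st(); y=np.arctan2(M[1,1],M[0,1]); d=M.T@(np.array(target)-s['tcp_pos'])
    print('t',round(s['t'],2),'tcp',s['tcp_pos'].round(1),'yaw',y.round(3),'gap',s['finger_gap'].round(1),'F',s['contact_force'].round(1),'\n MOVE turn',(y-yaw).round(3),'shift mm',d.round(1))
E
python3 - <<'E'
from h import *
c=capture('wrist'); np.savez('c3.npz',**c); r=holes(c,(457.1,405.6),-.41)
go((r[0][0],r[0][1],16),r[1])
E
```

```text
ctr [456.9 405.8   2.5] yaw -0.406 sep 37.5Traceback (most recent call last):
  File "<stdin>", line 3, in <module>
  File "h.py", line 46, in go
    print('t',round(s['t'],2),'tcp',s['tcp_pos'].round(1),'yaw',y.round(3),'gap',s['finger_gap'].round(1),'F',s['contact_force'].round(1),'\n MOVE turn',(y-yaw).round(3),'shift mm',d.round(1))
                                                                                 ^^^^^^^^^^^^^^^^^^^^^
AttributeError: 'float' object has no attribute 'round'
```

>>> {"api": "arm_command", "payload": {"moves": "0 0 0 0 -0.0175 -0.0305 0.45;0 0 0 0 -0.0175 -0.0305 0.45;0 0 0 0.015 -0.0175 -0.0305 0.45;0 0 0 0.03 -0.0175 -0.0305 0.45;0 0 0 0.04 -0.0175 -0.0305 0.45;0 0 0 0.044 -0.0175 -0.0305 0.45;0 0 0 0.044 -0.0175 -0.0305 0.45;0 0 0 0.044 -0.0175 -0.0305 0.45;0 0 0 0.044 -0.0175 -0.0305 0.45;0 0 0 0.044 -0.0175 -0.0305 0.45"}}

```text
t: 29.1
tcp_pos: [456.3, 405.1, 15.9]
tool_rot: [-0.388, -0.591, -0.388, 0.592]
contact_force: [-0.2, 0.2, -0.7]
finger_gap: 38.6
```

```bash
sed -i "s/s\['finger_gap'\].round(1)/round(float(s['finger_gap']),1)/; s/(y-yaw).round(3)/round(float(y-yaw),3)/" h.py; python3 - <<'E'
from h import *
go((456.9,405.8,16),-.406)
E
```

```text
t 29.1 tcp [456.3 405.1  15.9] yaw -0.41 gap 38.6 F [-0.2  0.2 -0.7] 
 MOVE turn -0.004 shift mm [-0.1  0.3 -0.9]
```

>>> {"api": "arm_command", "payload": {"moves": "0 0 0 0 0 0 0;0 0 0 0 0 0 0;0 0 0 0 0 0 0;0 0 0 0 0 0 0;0 0 0 0 0 0 0;0 0 0 -0.02 0 0 0;0 0 0 -0.05 0 0 0;0 0 0 -0.1 0 0 0;0 0 0 -0.1 0 0 0;0 0 0 -0.1 0 0 0"}}

```text
t: 30.1
tcp_pos: [457.1, 406.1, 117.9]
tool_rot: [0.388, 0.592, 0.388, -0.59]
contact_force: [-0.7, -0.1, -1.1]
finger_gap: 23.3
```

>>> {"api": "arm_command", "payload": {"moves": "-0.4 0 0 0 0.182 0.328 0;-0.4 0 0 0 0.182 0.328 0;-0.4 0 0 0 0.182 0.328 0;-0.4 0 0 0 0.182 0.328 0;-0.4 0 0 0 0.182 0.328 0;-0.4 0 0 0 0.182 0.328 0;-0.4 0 0 0 0.182 0.328 0;-0.4 0 0 0 0.182 0.328 0;-0.4 0 0 0 0.182 0.328 0;-0.4 0 0 0 0.182 0.328 0"}}

```text
t: 31.1
tcp_pos: [491.0, 31.6, 114.4]
tool_rot: [-0.496, -0.502, -0.498, 0.504]
contact_force: [-0.9, 1.0, -0.8]
finger_gap: 23.2
```

>>> {"api": "arm_command", "payload": {"moves": "0 0 0 0.02 0 0 0;0 0 0 0.04 0 0 0;0 0 0 0.05 0 0 0;0 0 0 0.05 0 0 0;0 0 0 0.05 0 0 0;0 0 0 0.05 0 0 0;0 0 0 0.05 0 0 0;0 0 0 0.05 0 0 0;0 0 0 0.05 0 0 0;0 0 0 0.05 0 0 0"}}

```text
t: 32.1
tcp_pos: [492.7, 32.0, 66.6]
tool_rot: [0.498, 0.503, 0.497, -0.502]
contact_force: [-0.1, -0.3, -1.1]
finger_gap: 23.0
```

```bash
python3 - <<'E'
from h import *
go((492.6,32.5,66),-.01)
c=capture('wrist'); np.savez('p2.npz',**c)
g=cv2.cvtColor(c['img'],cv2.COLOR_RGB2GRAY)
# flange edge columns just outside the ridge; print vertical profiles
for u in (217,222,285,290): print(u,g[185:260,u])
for p in((492.6,32.5,35),): print(px(c,p))
E
```

```text
t 32.1 tcp [492.7  32.   66.6] yaw -0.01 gap 23.0 F [-0.1 -0.3 -1.1] 
 MOVE turn -0.0 shift mm [ 0.6 -0.1 -0.5]
217 [ 60  74  63  66  69  70  58  67  69  70  68  60  79 133 151 145 143 144
 145 146 145 145 147 145 146 142 145 143 146 139 114 136 143 146 144 144
 143 145 145 144 141 144 143 142 144 144 143 143 144 145 143 143 143 139
 143 143 143 143 144 148 138  47  41  49  47  46  41  45  46  54  61  82
  83  89  86]
222 [ 61  65  62  63  71  67  68  70  68  66  63  61  83 131 148 145 144 145
 146 145 146 146 146 145 144 146 144 145 145 142 116 136 145 142 145 144
 142 143 141 143 143 141 143 144 146 142 146 142 142 142 145 137  98  82
  84  85  87  82  83  87  84  85  88  87  87  84  85  85  82  85  83  84
  82  83  85]
285 [ 63  70  70  75  72  68  72  72  75  74  68  69  82 133 148 145 145 143
 144 144 148 146 147 141 142 142 144 144 148 140 115 138 144 145 144 142
 142 144 139 141 142 143 141 143 143 142 143 144 141 143 144 139 100  84
  88  84  87  86  86  87  84  84  89  83  83  89  85  88  80  86  84  84
  86  86  87]
290 [ 70  73  72  82  94  95  95  92  94  90  68  68  89 130 152 146 148 149
 147 148 147 148 148 145 148 146 148 149 147 141 118 138 147 145 144 146
 145 144 146 146 147 145 143 146 146 145 143 146 144 146 144 145 146 146
 147 146 147 151 145 114  52  57  70  83  91  87  86  88  86  87  85  88
  87  87  88]
[255.09464288 236.38016894]
```

```bash
cat >> h.py <<'E'
def held(c,zf,L,cols=(217,222,285,290),r0=200,r1=235):
    """far flange edge (thin dark line) of held clip -> clip centre; zf = flange top height"""
    g=cv2.cvtColor(c['img'],cv2.COLOR_RGB2GRAY).astype(float); ys=[]
    for u in cols:
        q=g[r0:r1,u]; lap=q[:-4]+q[4:]-2*q[2:-2]; r=r0+2+int(np.argmax(lap)); ys.append(w(c,u,r-.5,zf)); print(u,r,ys[-1].round(1),round(lap.max()))
    y=np.median([p[1] for p in ys]); 
    return y-L/2
E
python3 - <<'E'
from h import *
c=np.load('p2.npz'); print(held(c,53.2,42))
c=np.load('p1.npz'); print('check p1 (expected -113.5)',held(c,52.5,42))
E
```

```text
217 215 [472.   55.4  53.2] 61
222 215 [474.7  55.3  53.2] 58
285 215 [509.1  55.   53.2] 62
290 215 [511.8  55.   53.2] 58
34.17040902411983
217 215 [466.  -92.   52.5] 56
222 215 [468.7 -92.   52.5] 58
285 215 [503.1 -92.3  52.5] 40
290 215 [505.8 -92.4  52.5] 56
check p1 (expected -113.5) -113.18450791070627
```

>>> {"api": "arm_command", "payload": {"moves": "0 0 0 0.003 0 0.0012 0;0 0 0 0.006 0 0.0012 0;0 0 0 0.009 0 0.0012 0;0 0 0 0.012 0 0.0012 0;0 0 0 0.013 0 0.0012 0;0 0 0 0.014 0 0.0012 0;0 0 0 0.015 0 0.0012 0;0 0 0 0.016 0 0.0012 0;0 0 0 0.016 0 0.0012 0;0 0 0 0.016 0 0.0012 0"}}

```text
t: 33.15
tcp_pos: [492.6, 30.9, 51.7]
tool_rot: [-0.497, -0.502, -0.498, 0.503]
contact_force: [-4.6, 0.5, 10.5]
finger_gap: 23.5
```

>>> {"api": "arm_command", "payload": {"moves": "0 0 0 -0.001 0 0 0.45;0 0 0 -0.001 0 0 0.45;0 0 0 -0.001 0 0 0.45;0 0 0 -0.001 0 0 0.45;0 0 0 -0.02 0 0 0.45;0 0 0 -0.05 0 0 0.45;0 0 0 -0.09 0 0 0.45;0 0 0 -0.1 0 0 0.45;0 0 0 -0.1 0 0 0.45;0 0 0 -0.1 0 0 0.45"}}

```text
t: 34.15
tcp_pos: [491.9, 30.8, 149.3]
tool_rot: [-0.497, -0.502, -0.498, 0.503]
contact_force: [-0.0, 0.1, -0.4]
finger_gap: 38.3
```

```bash
python3 - <<'E'
from h import *
c=capture('wrist'); np.savez('p2b.npz',**c); holes(c,(492.6,32.5),-.01,z=37.5); holes(c,(490.9,-111.7),-.01,z=37.5)
go((540,400.4,120),.526); go((540-230,400.4-40,120),.526)
E
```

```text
ctr [492.   31.9  37.5] yaw -0.012 sep 37.1
ctr [ 490.4 -112.5   37.5] yaw -0.018 sep 36.9
t 34.2 tcp [491.3  30.8 148.6] yaw -0.01 gap 38.3 F [-0.3 -1.4  0.3] 
 MOVE turn -0.536 shift mm [  28.4   45.1 -370. ]
t 34.2 tcp [491.3  30.8 148.6] yaw -0.01 gap 38.3 F [-0.3 -1.4  0.3] 
 MOVE turn -0.536 shift mm [  29.1 -184.5 -327.7]
```

>>> {"api": "arm_command", "payload": {"moves": "-0.536 0 0 0 0.045 -0.37 0.45;-0.536 0 0 0 0.045 -0.37 0.45;-0.536 0 0 0 0.045 -0.37 0.45;-0.536 0 0 0 0.045 -0.37 0.45;-0.536 0 0 0 0.045 -0.37 0.45;-0.536 0 0 0 0.045 -0.37 0.45;-0.536 0 0 0 0.045 -0.37 0.45;-0.536 0 0 0 0.045 -0.37 0.45;-0.536 0 0 0.02 0.045 -0.37 0.45;-0.536 0 0 0.02 0.045 -0.37 0.45"}}

```text
t: 35.2
tcp_pos: [538.0, 399.4, 124.4]
tool_rot: [0.612, 0.349, 0.615, -0.355]
contact_force: [-0.3, -0.7, -0.4]
finger_gap: 38.4
```

>>> {"api": "arm_command", "payload": {"moves": "0 0 0 0.03 0 0 0.45;0 0 0 0.05 0 0 0.45;0 0 0 0.06 0 0 0.45;0 0 0 0.06 0 0 0.45;0 0 0 0.06 0 0 0.45;0 0 0 0.06 0 0 0.45;0 0 0 0.06 0 0 0.45;0 0 0 0.06 0 0 0.45;0 0 0 0.06 0 0 0.45;0 0 0 0.06 0 0 0.45"}}

```text
t: 36.2
tcp_pos: [541.4, 400.5, 70.6]
tool_rot: [0.613, 0.353, 0.613, -0.353]
contact_force: [0.6, 0.9, 0.1]
finger_gap: 38.2
```

```bash
python3 - <<'E'
from h import *
c=capture('wrist'); np.savez('c4.npz',**c); r=holes(c,(540,400.4),.526)
if r: go((r[0][0],r[0][1],16),r[1])
holes(c,(565.5,300),.496)
E
```

```text
ctr [540.3 400.4   2.5] yaw 0.539 sep 37.1
t 36.25 tcp [541.3 400.5  70.5] yaw 0.526 gap 38.6 F [-0.3  0.1  0.1] 
 MOVE turn -0.013 shift mm [54.5 -0.9 -0.4]
no hole -1
```

>>> {"api": "arm_command", "payload": {"moves": "-0.013 0 0 0.02 -0.001 0 0.45;-0.013 0 0 0.04 -0.001 0 0.45;-0.013 0 0 0.052 -0.001 0 0.45;-0.013 0 0 0.0545 -0.001 0 0.45;-0.013 0 0 0.0545 -0.001 0 0.45;-0.013 0 0 0.0545 -0.001 0 0.45;-0.013 0 0 0.0545 -0.001 0 0.45;-0.013 0 0 0.0545 -0.001 0 0;-0.013 0 0 0.0545 -0.001 0 0;-0.013 0 0 0.0545 -0.001 0 0"}}

```text
t: 37.25
tcp_pos: [541.1, 400.4, 16.7]
tool_rot: [0.615, 0.349, 0.615, -0.348]
contact_force: [0.2, 0.5, 4.8]
finger_gap: 23.1
```

>>> {"api": "arm_command", "payload": {"moves": "0 0 0 0 0 0 0;0 0 0 0 0 0 0;0 0 0 0 0 0 0;0 0 0 0 0 0 0;0 0 0 -0.02 0 0 0;0 0 0 -0.05 0 0 0;0 0 0 -0.1 0 0 0;0 0 0 -0.1 0 0 0;0 0 0 -0.1 0 0 0;0 0 0 -0.1 0 0 0"}}

```text
t: 38.25
tcp_pos: [539.2, 399.0, 114.0]
tool_rot: [0.615, 0.348, 0.616, -0.35]
contact_force: [-0.5, -0.5, -1.5]
finger_gap: 22.7
```

>>> {"api": "arm_command", "payload": {"moves": "0.549 0 0 0 -0.267 0.353 0;0.549 0 0 0 -0.267 0.353 0;0.549 0 0 0 -0.267 0.353 0;0.549 0 0 0 -0.267 0.353 0;0.549 0 0 0 -0.267 0.353 0;0.549 0 0 0 -0.267 0.353 0;0.549 0 0 0 -0.267 0.353 0;0.549 0 0 0 -0.267 0.353 0;0.549 0 0 0 -0.267 0.353 0;0.549 0 0 0 -0.267 0.353 0"}}

```text
t: 39.25
tcp_pos: [489.9, -44.2, 113.6]
tool_rot: [-0.495, -0.502, -0.497, 0.505]
contact_force: [0.5, 0.6, -1.0]
finger_gap: 23.3
```

>>> {"api": "arm_command", "payload": {"moves": "0 0 0 0.02 0 0 0;0 0 0 0.04 0 0 0;0 0 0 0.05 0 0 0;0 0 0 0.05 0 0 0;0 0 0 0.05 0 0 0;0 0 0 0.05 0 0 0;0 0 0 0.05 0 0 0;0 0 0 0.05 0 0 0;0 0 0 0.05 0 0 0;0 0 0 0.05 0 0 0"}}

```text
t: 40.25
tcp_pos: [492.6, -40.2, 66.1]
tool_rot: [0.498, 0.503, 0.497, -0.502]
contact_force: [-0.2, 0.4, -1.0]
finger_gap: 23.1
```

```bash
python3 - <<'E'
from h import *
go((491.8,-39.6,66),-.01)
c=capture('wrist'); np.savez('p3.npz',**c)
z=observe()['tcp_pos'][2]-16+2.5
print(held(c,z,58,r0=185,r1=225)); 
for y in (-10.6,-8.6,-12.6): print(px(c,(476,y,z)))
g=cv2.cvtColor(c['img'],cv2.COLOR_RGB2GRAY); print(g[185:235,219]); print(px(c,(492,-4,41)))
E
```

```text
t 40.25 tcp [492.6 -40.2  66.1] yaw -0.01 gap 23.1 F [-0.2  0.4 -1. ] 
 MOVE turn -0.0 shift mm [ 0.1 -0.8 -0.6]
217 203 [472.2  -9.9  52.5] 71
222 203 [474.9  -9.9  52.5] 56
285 203 [508.8 -10.2  52.5] 23
290 203 [511.5 -10.3  52.5] 32
-39.064884820199374
[224.1403208  203.69313298]
[223.97529223 200.20978309]
[224.30395862 207.14712778]
[125 143 145 141 139 142 143 143 143 142 141 144 143 140 141 145 146 136
 112 139 138 142 141 139 142 141 140 140 138 142 140 139 139 138 138 139
 138 136 139 139 136 138 135 136 136 137 139 138 137 136]
[253.71019821 185.51513053]
```

>>> {"api": "arm_command", "payload": {"moves": "0 0 0 0.003 -0.0008 0 0;0 0 0 0.006 -0.0008 0 0;0 0 0 0.009 -0.0008 0 0;0 0 0 0.012 -0.0008 0 0;0 0 0 0.013 -0.0008 0 0;0 0 0 0.014 -0.0008 0 0;0 0 0 0.015 -0.0008 0 0;0 0 0 0.0155 -0.0008 0 0;0 0 0 0.0155 -0.0008 0 0;0 0 0 0.0155 -0.0008 0 0"}}

```text
t: 41.3
tcp_pos: [491.5, -40.1, 51.6]
tool_rot: [-0.497, -0.502, -0.498, 0.503]
contact_force: [-6.1, 1.1, 10.9]
finger_gap: 23.1
```

>>> {"api": "arm_command", "payload": {"moves": "0 0 0 -0.001 0 0 0.45;0 0 0 -0.001 0 0 0.45;0 0 0 -0.001 0 0 0.45;0 0 0 -0.001 0 0 0.45;0 0 0 -0.02 0 0 0.45;0 0 0 -0.05 0 0 0.45;0 0 0 -0.09 0 0 0.45;0 0 0 -0.1 0 0 0.45;0 0 0 -0.1 0 0 0.45;0 0 0 -0.1 0 0 0.45"}}

```text
t: 42.3
tcp_pos: [490.9, -40.0, 149.3]
tool_rot: [-0.497, -0.502, -0.498, 0.503]
contact_force: [-0.5, 0.2, 0.0]
finger_gap: 38.5
```

```bash
python3 - <<'E'
from h import *
c=capture('wrist'); np.savez('p3b.npz',**c)
for q in((492.6,32.5),(491.8,-39.6),(490.9,-111.7)): holes(c,q,-.01,z=37.5)
go((565.5,300,120),.496)
E
```

```text
ctr [492.   31.9  37.5] yaw -0.005 sep 37.1
ctr [491.1 -39.9  37.5] yaw -0.014 sep 37.0
ctr [ 490.2 -112.5   37.5] yaw -0.026 sep 37.0
t 42.35 tcp [490.3 -40.  148.6] yaw -0.01 gap 38.4 F [ 0.2  0.1 -0.5] 
 MOVE turn -0.506 shift mm [  28.5   71.8 -340.7]
```

>>> {"api": "arm_command", "payload": {"moves": "-0.506 0 0 0 0.072 -0.341 0.45;-0.506 0 0 0 0.072 -0.341 0.45;-0.506 0 0 0 0.072 -0.341 0.45;-0.506 0 0 0 0.072 -0.341 0.45;-0.506 0 0 0 0.072 -0.341 0.45;-0.506 0 0 0 0.072 -0.341 0.45;-0.506 0 0 0 0.072 -0.341 0.45;-0.506 0 0 0.02 0.072 -0.341 0.45;-0.506 0 0 0.02 0.072 -0.341 0.45;-0.506 0 0 0.02 0.072 -0.341 0.45"}}

```text
t: 43.35
tcp_pos: [565.0, 299.0, 127.4]
tool_rot: [0.606, 0.36, 0.609, -0.364]
contact_force: [-0.3, 0.4, -0.1]
finger_gap: 38.6
```

>>> {"api": "arm_command", "payload": {"moves": "0 0 0 0.03 0 0 0.45;0 0 0 0.05 0 0 0.45;0 0 0 0.06 0 0 0.45;0 0 0 0.06 0 0 0.45;0 0 0 0.06 0 0 0.45;0 0 0 0.06 0 0 0.45;0 0 0 0.06 0 0 0.45;0 0 0 0.06 0 0 0.45;0 0 0 0.06 0 0 0.45;0 0 0 0.06 0 0 0.45"}}

```text
t: 44.35
tcp_pos: [567.1, 300.3, 70.5]
tool_rot: [0.608, 0.362, 0.607, -0.362]
contact_force: [0.1, -0.5, 0.2]
finger_gap: 38.2
```

```bash
python3 - <<'E'
from h import *
c=capture('wrist'); np.savez('c5.npz',**c); r=holes(c,(565.5,300),.496)
if r: go((r[0][0],r[0][1],16),r[1])
E
```

```text
ctr [565.4 299.8   2.5] yaw 0.493 sep 37.1
t 44.4 tcp [567.1 300.3  70.4] yaw 0.496 gap 38.3 F [0.4 0.6 0.4] 
 MOVE turn 0.003 shift mm [54.4 -1.7 -0.4]
```

>>> {"api": "arm_command", "payload": {"moves": "0 0 0 0.02 -0.0015 0 0.45;0 0 0 0.04 -0.0015 0 0.45;0 0 0 0.052 -0.0015 0 0.45;0 0 0 0.0545 -0.0015 0 0.45;0 0 0 0.0545 -0.0015 0 0.45;0 0 0 0.0545 -0.0015 0 0.45;0 0 0 0.0545 -0.0015 0 0.45;0 0 0 0.0545 -0.0015 0 0;0 0 0 0.0545 -0.0015 0 0;0 0 0 0.0545 -0.0015 0 0"}}

```text
t: 45.4
tcp_pos: [566.5, 299.8, 16.7]
tool_rot: [0.608, 0.363, 0.607, -0.361]
contact_force: [0.6, 0.1, 4.3]
finger_gap: 23.1
```

>>> {"api": "arm_command", "payload": {"moves": "0 0 0 0 0 0 0;0 0 0 0 0 0 0;0 0 0 0 0 0 0;0 0 0 0 0 0 0;0 0 0 -0.02 0 0 0;0 0 0 -0.05 0 0 0;0 0 0 -0.1 0 0 0;0 0 0 -0.1 0 0 0;0 0 0 -0.1 0 0 0;0 0 0 -0.1 0 0 0"}}

```text
t: 46.4
tcp_pos: [564.4, 298.8, 114.1]
tool_rot: [0.607, 0.361, 0.608, -0.363]
contact_force: [-0.9, -0.5, -0.4]
finger_gap: 23.2
```

>>> {"api": "arm_command", "payload": {"moves": "0.506 0 0 0 -0.156 0.137 0;0.506 0 0 0 -0.156 0.137 0;0.506 0 0 0 -0.156 0.137 0;0.506 0 0 0 -0.156 0.137 0;0.506 0 0 0 -0.156 0.137 0;0.506 0 0 0 -0.156 0.137 0;0.506 0 0 0 -0.156 0.137 0;0.506 0 0 0 -0.156 0.137 0;0.506 0 0 0 -0.156 0.137 0;0.506 0 0 0 -0.156 0.137 0"}}

```text
t: 47.4
tcp_pos: [494.1, 105.6, 115.7]
tool_rot: [-0.498, -0.502, -0.498, 0.502]
contact_force: [-0.1, 0.1, -1.2]
finger_gap: 22.8
```

>>> {"api": "arm_command", "payload": {"moves": "0 0 0 0.02 0 0 0;0 0 0 0.04 0 0 0;0 0 0 0.05 0 0 0;0 0 0 0.05 0 0 0;0 0 0 0.05 0 0 0;0 0 0 0.05 0 0 0;0 0 0 0.05 0 0 0;0 0 0 0.05 0 0 0;0 0 0 0.05 0 0 0;0 0 0 0.05 0 0 0"}}

```text
t: 48.4
tcp_pos: [493.8, 104.7, 66.0]
tool_rot: [0.498, 0.503, 0.497, -0.502]
contact_force: [0.3, -0.4, -0.9]
finger_gap: 23.3
```

```bash
python3 - <<'E'
from h import *
go((493.4,104.5,66),-.01)
c=capture('wrist'); np.savez('p4.npz',**c)
z=observe()['tcp_pos'][2]-16+2.5
print(held(c,z,58,r0=185,r1=225)); 
E
```

```text
t 48.4 tcp [493.8 104.7  66. ] yaw -0.01 gap 23.3 F [ 0.3 -0.4 -0.9] 
 MOVE turn -0.0 shift mm [ 0.  -0.4  0.2]
217 202 [473.4 135.6  52.4] 74
222 202 [476.1 135.5  52.4] 73
285 203 [510.1 134.6  52.4] 55
290 192 [512.6 140.8  52.4] 61
106.53774883933386
```

>>> {"api": "arm_command", "payload": {"moves": "0 0 0 0.003 0 0.0012 0;0 0 0 0.006 0 0.0012 0;0 0 0 0.009 0 0.0012 0;0 0 0 0.012 0 0.0012 0;0 0 0 0.013 0 0.0012 0;0 0 0 0.014 0 0.0012 0;0 0 0 0.015 0 0.0012 0;0 0 0 0.0155 0 0.0012 0;0 0 0 0.0155 0 0.0012 0;0 0 0 0.0155 0 0.0012 0"}}

```text
t: 49.45
tcp_pos: [493.5, 103.5, 51.6]
tool_rot: [-0.497, -0.502, -0.498, 0.503]
contact_force: [-5.7, -0.7, 10.3]
finger_gap: 23.3
```

>>> {"api": "arm_command", "payload": {"moves": "0 0 0 -0.001 0 0 0.45;0 0 0 -0.001 0 0 0.45;0 0 0 -0.001 0 0 0.45;0 0 0 -0.001 0 0 0.45;0 0 0 -0.02 0 0 0.45;0 0 0 -0.05 0 0 0.45;0 0 0 -0.09 0 0 0.45;0 0 0 -0.13 0 0 0.45;0 0 0 -0.15 0 0 0.45;0 0 0 -0.15 0 0 0.45"}}

```text
t: 50.45
tcp_pos: [496.5, 104.0, 204.5]
tool_rot: [0.499, 0.505, 0.496, -0.5]
contact_force: [-0.3, 0.7, -0.3]
finger_gap: 38.4
```

```bash
python3 - <<'E'
from h import *
c=snap('wrist','w12.png',scale=1.5); np.savez('p4b.npz',**c)
for q in((493.4,104.5),(492.6,32.5),(491.8,-39.6),(490.9,-111.7)): holes(c,q,-.01,z=37.5,rad=7)
go((656,-110,340),.053)
t=capture('side')['img']; np.savez('s5.npz',img=t)
cv2.imwrite('pics/m6.png',np.hstack([cv2.resize(c['img'][40:384,140:400],(450,595)),cv2.resize(t[120:340,180:310],(350,595),interpolation=2)])[:,:,::-1])
E
```

```text
ctr [493.  103.9  37.5] yaw -0.01 sep 36.9
ctr [492.3  31.9  37.5] yaw -0.022 sep 36.7
ctr [490.9 -39.9  37.5] yaw -0.01 sep 36.9
ctr [ 490.4 -112.6   37.5] yaw -0.036 sep 37.2
t 50.5 tcp [495.  103.7 202. ] yaw -0.01 gap 38.0 F [ 0.1 -0.1 -0.9] 
 MOVE turn -0.063 shift mm [-137.5  163.7  212. ]
```

View pics/m6.png

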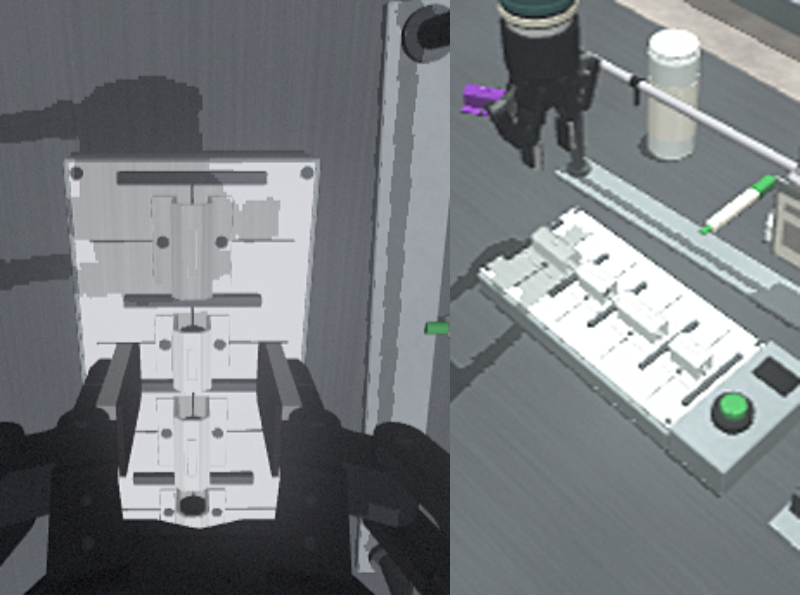

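All four clips lie centred to within about 1 mm. Next, locate the index sleeve from above, then take the tag.

>>> {"api": "arm_command", "payload": {"moves": "0 0 0 -0.05 0 0 0.45;0 0 0 -0.1 0 0 0.45;-0.063 0 0 -0.14 0.02 -0.01 0.45;-0.063 0 0 -0.14 0.06 -0.03 0.45;-0.063 0 0 -0.14 0.1 -0.046 0.45;-0.063 0 0 -0.14 0.105 -0.046 0.45;-0.063 0 0 -0.14 0.105 -0.046 0.45;-0.063 0 0 -0.14 0.105 -0.046 0.45;-0.063 0 0 -0.14 0.105 -0.046 0.45;-0.063 0 0 -0.14 0.105 -0.046 0.45"}}

```text
t: 51.55
tcp_pos: [598.2, 148.1, 340.5]
tool_rot: [0.513, 0.487, 0.513, -0.487]
contact_force: [0.3, 0.4, -0.9]
finger_gap: 38.8
```

```bash
python3 - <<'E'
from h import *
c=capture('wrist'); np.savez('r1.npz',**c)
go((657,-116,330),.053)
u,v=px(c,(643.9,117,200)); print(u,v)
g=cv2.cvtColor(c['img'],cv2.COLOR_RGB2GRAY)
# profile along the bar
for y in np.arange(85,150,2.0):
    u,v=px(c,(649.7-.0537*(y-9),y,206)); print(int(y),g[int(round(v)),int(round(u))],end='; ')
print()
p=[px(c,(649.7-.0537*(y-9),y,200)) for y in(60,180)]; print(p)
for y in (60,90,150):
    u,v=px(c,(649.7-.0537*(y-9),y,200)); r=int(round(v)); print(u,g[r,int(u)-15:int(u)+16])
E
```

```text
t 51.6 tcp [598.4 148.1 340.8] yaw 0.053 gap 38.6 F [-0.2  0.4  0.5] 
 MOVE turn -0.0 shift mm [ 10.8  44.6 266.8]
297.3585396708835 217.2599934725019
85 99; 87 102; 89 101; 91 100; 93 98; 95 102; 97 176; 99 180; 101 177; 103 177; 105 176; 107 177; 109 176; 111 179; 113 185; 115 57; 117 57; 119 58; 121 62; 123 62; 125 62; 127 48; 129 174; 131 180; 133 183; 135 180; 137 181; 139 182; 141 180; 143 177; 145 179; 147 179; 149 180; 
[array([294.85952692, 264.85295739]), array([300.51330975, 157.19488317])]
294.85952691526467 [161 161 160 163 163 163 162 164 168  61  47  47  44  46  47  45  45  44
  51  50  43  64 103 101 103  98  99  99  98  98 103]
296.1370475815546 [158 157 155 159 160 159 160 167  66  48  51  51  47  97 101  99  98 100
 101 101 103 103  98 101 101  97 102  99 100 100 102]
298.9546278361623 [162 163 164 165 166 165 164 167 167 168  79 101 110 116 125 126 128 129
 128 125 128 118  89 100  99  97 101 103 103 103  98]
```

>>> {"api": "arm_command", "payload": {"moves": "0 0 0 0 0.045 0.05 0.45;0 0 0 0 0.045 0.1 0.45;0 0 0 0 0.045 0.15 0.45;0 0 0 0 0.045 0.2 0.45;0 0 0 0 0.045 0.25 0.45;0 0 0 0 0.045 0.267 0.45;0 0 0 0 0.045 0.267 0.45;0 0 0 0 0.045 0.267 0.45;0 0 0 0 0.045 0.267 0.45;0 0 0 0 0.045 0.267 0.45"}}

```text
t: 52.6
tcp_pos: [658.2, -114.3, 340.6]
tool_rot: [0.514, 0.486, 0.513, -0.486]
contact_force: [-0.1, -0.5, 0.0]
finger_gap: 38.6
```

```bash
python3 - <<'E'
from h import *
c=capture('wrist'); np.savez('r2.npz',**c)
go((656.8,-117,232),.053)
g=cv2.cvtColor(c['img'],cv2.COLOR_RGB2GRAY)
u,v=px(c,(656.8,-117,243)); print(u,v, px(c,(656.8,-95,243)),px(c,(656.8,-139,243)))
for r in (int(v)-8,int(v),int(v)+8): print(r,g[r,int(u)-16:int(u)+17])
print(int(v)-30,g[int(v)-30:int(v)+40,int(round(u))])
E
```

```text
t 52.65 tcp [ 658.2 -114.3  340.6] yaw 0.055 gap 38.7 F [ 0.5  0.7 -0. ] 
 MOVE turn 0.002 shift mm [108.6  -1.6   2.6]
253.3430639481748 204.11212437847445 [254.75871114 179.47331171] [252.00765023 227.35450324]
196 [131 132 118 117 119 121  54  40  43  48  37  50  46  41  44  48  41  43
  40  41  30  54 126 120 118 124 127 124 120 119 123 138 136]
204 [132 128 119 118 115 121  75  37  42  46  48  38  47  46  44  47  48  47
  51  42  39  54 124 137 136 170 170 168 164 160 168 167 170]
212 [127 126 123 122 113 119  69  39  41  44  45  45  35  43  41  39  44  45
  43  41  32  52 123 119 169 169 169 167 162 161 167 168 171]
174 [129 131 129 116  91  93  96  87  45  43  40  41  46  42  38  37  40  44
  47  48  51  46  41  50  40  44  44  48  48  46  48  43  42  40  47  47
  51  42  44  44  45  47  47  47  43  46  40  38  39  41  32  44  44  42
  46  44  43  43  38  44  45  38  64 137 183 179 177 177 178 178]
```

```bash
python3 - <<'E'
from h import *
c=np.load('r2.npz')
print(w(c,250.5,235.8,243),w(c,250.5,212,243),w(c,250.5,181.5,209))
E
```

```text
[ 655.88732498 -147.36581549  243.        ] [ 654.72913789 -124.43957922  243.        ] [ 653.36365312 -106.78340643  209.        ]
```

>>> {"api": "arm_command", "payload": {"moves": "0 0 0 0 -0.0037 0.0095 0.45;0 0 0 0.04 -0.0037 0.0095 0.45;0 0 0 0.08 -0.0037 0.0095 0.45;0 0 0 0.1 -0.0037 0.0095 0.45;0 0 0 0.109 -0.0037 0.0095 0.45;0 0 0 0.109 -0.0037 0.0095 0.45;0 0 0 0.109 -0.0037 0.0095 0.45;0 0 0 0.109 -0.0037 0.0095 0.45;0 0 0 0.109 -0.0037 0.0095 0.45;0 0 0 0.109 -0.0037 0.0095 0.45"}}

```text
t: 53.65
tcp_pos: [655.7, -125.6, 232.7]
tool_rot: [0.514, 0.487, 0.512, -0.486]
contact_force: [0.7, -1.2, -0.5]
finger_gap: 38.7
```

>>> {"api": "arm_command", "payload": {"moves": "0 0 0 0 0 0 0;0 0 0 0 0 0 0;0 0 0 0 0 0 0;0 0 0 0 0 0 0;0 0 0 0 0 0 0;0 0 0 0 0 0 0;0 0 0 0 0 0 0;0 0 0 0 0 0 0;0 0 0 0 0 0 0;0 0 0 0 0 0 0", "squeeze": 25}}

```text
t: 54.65
tcp_pos: [655.8, -125.5, 232.0]
tool_rot: [0.514, 0.487, 0.512, -0.486]
contact_force: [5.2, 0.7, 3.4]
finger_gap: 12.1
```

>>> {"api": "arm_command", "payload": {"moves": "0 0 0 0 0 -0.015 0;0 0 0 0 0 -0.035 0;0 0 0 0 0 -0.055 0;0 0 0 0 0 -0.075 0;0 0 0 0 0 -0.09 0;0 0 0 0 0 -0.105 0;0 0 0 0 0 -0.12 0;0 0 0 0 0 -0.13 0;0 0 0 0 0 -0.14 0;0 0 0 0 0 -0.14 0"}}

```text
t: 55.65
tcp_pos: [648.0, 14.6, 232.2]
tool_rot: [0.514, 0.486, 0.513, -0.486]
contact_force: [3.7, 0.9, 5.2]
finger_gap: 11.3
```

>>> {"api": "arm_command", "payload": {"moves": "0 0 0 0 0 -0.015 0;0 0 0 0 0 -0.035 0;0 0 0 0 0 -0.055 0;0 0 0 0 0 -0.075 0;0 0 0 0 0 -0.09 0;0 0 0 0 0 -0.1 0;0 0 0 0 0 -0.106 0;0 0 0 0 0 -0.106 0;0 0 0 0 0 -0.106 0;0 0 0 0 0 -0.106 0"}}

```text
t: 56.65
tcp_pos: [642.5, 119.8, 232.1]
tool_rot: [0.514, 0.487, 0.513, -0.486]
contact_force: [3.2, -0.3, 5.0]
finger_gap: 11.7
```

```bash
python3 - <<'E'
from h import *
go((643.9,121,231),.053)
a=snap('side','s6.png')['img']; c=capture('wrist'); b=c['img']
cv2.imwrite('pics/m7.png',np.hstack([cv2.resize(a[100:220,190:350],(400,300),interpolation=2),cv2.resize(b[100:340,110:430],(400,300))])[:,:,::-1])
E
```

```text
t 56.65 tcp [642.5 119.8 232.1] yaw 0.053 gap 11.7 F [ 3.2 -0.3  5. ] 
 MOVE turn 0.0 shift mm [ 1.1  1.4 -1.1]
```

View pics/m7.png

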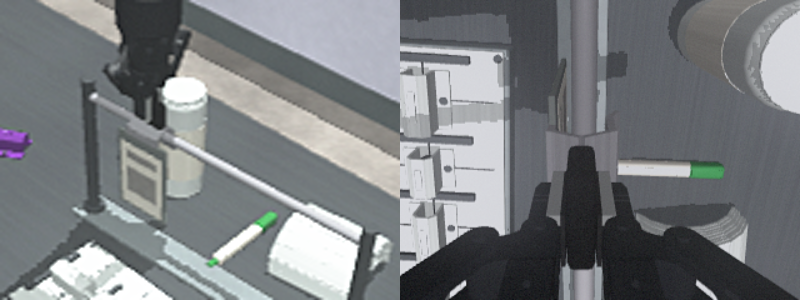

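>>> {"api": "arm_command", "payload": {"moves": "0 0 0 0 0 -0.001 0;0 0 0 0 0 -0.001 0;0 0 0 0 0 -0.001 0.35;0 0 0 0 0 -0.001 0.35;0 0 0 0 0 -0.001 0.35;0 0 0 0 0 -0.001 0.35;0 0 0 -0.03 0 -0.001 0.35;0 0 0 -0.07 0 -0.001 0.35;0 0 0 -0.11 0 -0.001 0.35;0 0 0 -0.11 0 -0.001 0.35"}}

```text
t: 57.75
tcp_pos: [644.7, 121.7, 349.3]
tool_rot: [0.516, 0.49, 0.511, -0.483]
contact_force: [1.2, 0.8, 1.2]
finger_gap: 30.1
```

```bash
python3 - <<'E'
from h import *
c=capture('wrist'); np.savez('r3.npz',**c)
go((466.5,-191,120),-.01)
g=cv2.cvtColor(c['img'],cv2.COLOR_RGB2GRAY)
u,v=px(c,(643.5,121,243)); print(u,v); v=int(v)
for r in (v-8,v+8): print(r,g[r,int(u)-16:int(u)+17])
col=g[v-40:v+45,int(u)-3]; print(v-40,col)
for q in((493.4,104.5),(492.6,32.5),(491.8,-39.6)): holes(c,q,-.01,z=37.5,rad=6)
E
```

```text
t 57.8 tcp [643.6 121.5 346. ] yaw 0.053 gap 29.8 F [ 0.4  1.  -0.5] 
 MOVE turn 0.063 shift mm [ 224.3 -195.1  302.8]
252.40245705125685 198.6676660049678
190 [ 46  51  51  53  54  54  46  47  51  50  45  46  49  42  50  47  45  45
  42  85 131 124 124 125 126 130 125 126 119 131 125 127 132]
206 [ 54  55  50  53  54  55  55  56  54  52  47  50  48  48  48  48  46  44
  39  85 134 122 123 127 127 129 126 122 121 131 130 129 118]
158 [118 118 124 120 120 119 120 117 105 119 118 110  68  37  43  44  41  40
  37  43  46  44  41  48  45  42  45  39  48  48  51  43  42  50  49  43
  50  43  48  50  45  49  43  48  51  53  51  54  48  49  52  50  51  47
  45  49  48  44  49  44  54  85 136 158 157 154 155 154 154 155 153 152
 152 153 150 154 154 153 154 156 153 149 152 154 151]
no hole -1
ctr [490.7  31.3  37.5] yaw 0.007 sep 39.8
no hole -1
```

>>> {"api": "arm_command", "payload": {"moves": "0.063 0 0 0 -0.032 0.05 0.3;0.063 0 0 0 -0.064 0.1 0.1;0.063 0 0 0 -0.096 0.15 0;0.063 0 0 0 -0.13 0.2 0;0.063 0 0 0 -0.155 0.24 0;0.063 0 0 0.03 -0.175 0.27 0;0.063 0 0 0.06 -0.195 0.303 0;0.063 0 0 0.1 -0.195 0.303 0;0.063 0 0 0.1 -0.195 0.303 0;0.063 0 0 0.1 -0.195 0.303 0"}}

```text
t: 58.8
tcp_pos: [461.1, -191.0, 238.2]
tool_rot: [-0.495, -0.502, -0.499, 0.504]
contact_force: [0.6, 0.1, -0.7]
finger_gap: -0.2
```

```bash
cat >> h.py <<'E'
def green(c,box=None):
    hsv=cv2.cvtColor(c['img'],cv2.COLOR_RGB2HSV); m=cv2.inRange(hsv,(45,120,60),(75,255,255))
    n,l,s,ce=cv2.connectedComponentsWithStats(m); return [(ce[i].round(1),s[i]) for i in range(1,n) if s[i][4]>30]
E
python3 - <<'E'
from h import *
c=np.load('r3.npz'); print('tag near edge',w(c,249.5,219.5,243),'far base',w(c,249.5,170.5,209))
c=capture('wrist'); np.savez('b1.npz',**c)
go((466.5,-191,120),-.01)
for ce,s in green(c): print(ce,s,w(c,*ce,55).round(1),w(c,*ce,60).round(1))
t=np.load('t1.npz'); 
for ce,s in green(t): print('t1',ce,s,w(t,*ce,55).round(1),w(t,*ce,60).round(1))
E
```

```text
tag near edge [641.89077091 100.79248857 243.        ] far base [639.90416082 138.10378004 209.        ]
t 58.85 tcp [ 463.  -191.2  240.7] yaw -0.01 gap 0.3 F [ 1.  -0.9  0.8] 
 MOVE turn -0.0 shift mm [120.7   3.7  -0. ]
[258.8 180.5] [248 169  24  22 277] [ 464.3 -196.4   55. ] [ 464.2 -195.    60. ]
```

>>> {"api": "arm_command", "payload": {"moves": "0 0 0 0.05 0.002 0.002 0;0 0 0 0.1 0.002 0.002 0;0 0 0 0.14 0.002 0.002 0;0 0 0 0.15 0.002 0.002 0;0 0 0 0.155 0.002 0.002 0;0 0 0 0.16 0.002 0.002 0;0 0 0 0.16 0.002 0.002 0;0 0 0 0.16 0.002 0.002 0;0 0 0 0.16 0.002 0.002 0;0 0 0 0.16 0.002 0.002 0"}}

```text
t: 59.85
tcp_pos: [465.9, -194.1, 82.2]
tool_rot: [0.498, 0.503, 0.497, -0.502]
contact_force: [-0.3, -0.1, -0.3]
finger_gap: 0.3
```

```bash
python3 - <<'E'
from h import *
c=capture('wrist'); np.savez('b2.npz',**c); cv2.imwrite('pics/b2.png',cv2.resize(c['img'][120:384,130:382],(573,600))[:,:,::-1])
go((466.5,-191,66),-.01)
for ce,s in green(c): print(ce,s,w(c,*ce,55).round(1))
for z in (45,52,57,62): print(z,px(c,(465,-193,z)))
t=np.load('t1.npz')
for q in((493.4,104.5),(492.6,32.5),(491.8,-39.6),(490.9,-111.7)): holes(np.load('b1.npz'),q,-.01,z=37.5,rad=6)
E
```

```text
t 59.9 tcp [ 465.6 -194.    82. ] yaw -0.01 gap -0.1 F [-0.2  1.2 -0.3] 
 MOVE turn -0.0 shift mm [16.   0.8 -3. ]
[253.8 232.4] [232 219  46  28 677] [ 465.  -188.6   55. ]
45 [253.93280775 231.5420509 ]
52 [253.91935616 236.52602076]
57 [253.90911245 240.32143541]
62 [253.89828819 244.33194944]
no hole -1
no hole -1
no hole -1
ctr [ 490.3 -112.9   37.5] yaw -0.026 sep 37.2
```

View pics/b2.png

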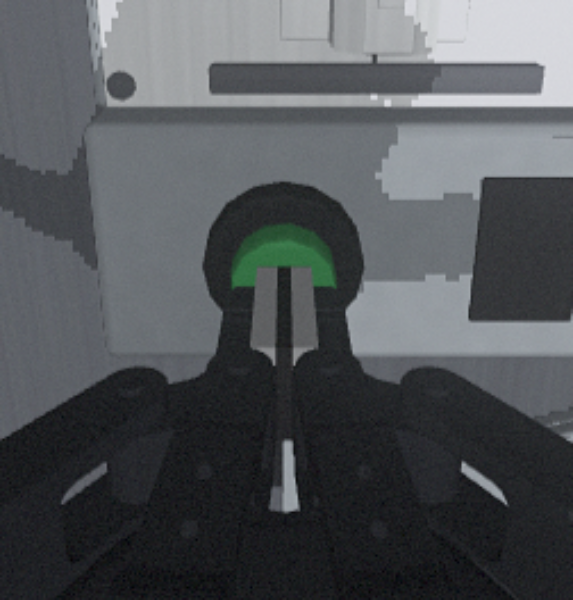

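The fingertip is over the green cap at (284,267). Press down in small steps.

>>> {"api": "arm_command", "payload": {"moves": "0 0 0 0.002 0 0 0;0 0 0 0.004 0 0 0;0 0 0 0.006 0 0 0;0 0 0 0.007 0 0 0;0 0 0 0.008 0 0 0;0 0 0 0.009 0 0 0;0 0 0 0.01 0 0 0;0 0 0 0.011 0 0 0;0 0 0 0.012 0 0 0;0 0 0 0.012 0 0 0"}}

```text
t: 60.9
tcp_pos: [466.1, -194.2, 74.4]
tool_rot: [-0.498, -0.502, -0.497, 0.502]
contact_force: [-13.1, 5.7, 38.4]
finger_gap: -0.2
```

```bash
python3 - <<'E'
from h import *
c=capture('wrist'); np.savez('b3.npz',**c)
for n in ('b2','b3'):
    for ce,s in green(np.load(n+'.npz')): print(n,ce,s)
go((0,0,0),0)
E
```

```text
b2 [253.8 232.4] [232 219  46  28 677]
b3 [253.4 234.5] [231 224  47  23 553]
t 60.95 tcp [ 466.  -194.2   74.4] yaw -0.01 gap -0.2 F [-12.8   6.1  38.7] 
 MOVE turn -0.01 shift mm [  74.3 -467.9 -189.6]
```

>>> {"api": "arm_command", "payload": {"moves": "0 0 0 -0.005 0 0 0;0 0 0 -0.006 0 0 0;0 0 0 -0.006 0 0 0;0 0 0 -0.006 0 0 0;0 0 0 -0.006 0 0 0;0 0 0 -0.006 0 0 0;0 0 0 -0.006 0 0 0;0 0 0 -0.006 0 0 0;0 0 0 -0.006 0 0 0;0 0 0 -0.006 0 0 0"}}

```text
t: 61.95
tcp_pos: [465.8, -194.0, 75.5]
tool_rot: [0.498, 0.503, 0.497, -0.502]
contact_force: [2.7, -2.5, 4.6]
finger_gap: -0.0
```

Button bottomed out (38 N, then a springy 4.6 N on easing). Retreat to a view over the gauge for the final check.

>>> {"api": "arm_command", "payload": {"moves": "0 0 0 -0.05 0 0 0;0 0 0 -0.1 0 0 0;0 0 0 -0.15 0 0 0;0 0 0 -0.15 0.01 -0.05 0;0 0 0 -0.15 0.02 -0.1 0;0 0 0 -0.15 0.03 -0.15 0;0 0 0 -0.15 0.03 -0.2 0;0 0 0 -0.15 0.03 -0.25 0;0 0 0 -0.15 0.03 -0.298 0;0 0 0 -0.15 0.03 -0.298 0"}}

```text
t: 62.95
tcp_pos: [495.5, 109.1, 223.3]
tool_rot: [-0.497, -0.5, -0.501, 0.502]
contact_force: [0.0, 0.3, -0.8]
finger_gap: 0.4
```

>>> {"api": "arm_command", "payload": {"moves": "0 0 0 0 0 0 0;0 0 0 0 0 0 0;0 0 0 0 0 0 0;0 0 0 0 0 0 0;0 0 0 0 0 0 0;0 0 0 0 0 0 0;0 0 0 0 0 0 0;0 0 0 0 0 0 0;0 0 0 0 0 0 0;0 0 0 0 0 0 0"}}

```text
t: 63.95
tcp_pos: [498.2, 104.0, 225.3]
tool_rot: [-0.498, -0.502, -0.498, 0.502]
contact_force: [0.7, -0.2, -0.4]
finger_gap: -0.0
```

```bash
python3 - <<'E'
from h import *
c=capture('wrist'); np.savez('e1.npz',**c); go((495,104,220),-.01)
for q in((493.4,104.5),(492.6,32.5),(491.8,-39.6),(490.9,-111.7)): holes(c,q,-.01,z=37.5,rad=7)
s=capture('side'); np.savez('e2.npz',**s); old=np.load('s5.npz')['img']; a=np.load('last_side.npz')['img']
# compare side view with earlier ones: tag area (before/after release) and clips area
d6=cv2.absdiff(s['img'],a).max(2); d5=cv2.absdiff(s['img'],old).max(2)
for n,p,im in(('tag',(642,120,140),d6),('bay0',(493,104,50),d5),('bay1',(492,32,50),d5),('bay2',(491,-40,50),d5),('bay3',(490,-112,50),d5),('tray',(580,-340,25),d5)):
    u,v=px(s,p).astype(int); print(n,(u,v),'changed px',int((im[v-14:v+15,u-14:u+15]>40).sum()))
E
```

```text
t 64.0 tcp [498.2 104.  225.3] yaw -0.01 gap -0.0 F [0.7 0.4 0.7] 
 MOVE turn 0.0 shift mm [ 5.3 -3.2  0.1]
ctr [492.8 103.6  37.5] yaw -0.013 sep 36.7
ctr [492.4  31.8  37.5] yaw -0.023 sep 36.7
no hole -1
no hole -1
tag (np.int64(248), np.int64(166)) changed px 258
bay0 (np.int64(218), np.int64(211)) changed px 6
bay1 (np.int64(234), np.int64(223)) changed px 41
bay2 (np.int64(250), np.int64(236)) changed px 187
bay3 (np.int64(268), np.int64(250)) changed px 72
tray (np.int64(352), np.int64(284)) changed px 0
```

>>> {"api": "arm_command", "payload": {"moves": "0 0 0 0 -0.007 0.05 0.45;0 0 0 0 -0.007 0.1 0.45;0 0 0 0.03 -0.007 0.144 0.45;0 0 0 0.07 -0.007 0.144 0.45;0 0 0 0.07 -0.007 0.144 0.45;0 0 0 0.07 -0.007 0.144 0.45;0 0 0 0.07 -0.007 0.144 0.45;0 0 0 0.07 -0.007 0.144 0.45;0 0 0 0.07 -0.007 0.144 0.45;0 0 0 0.07 -0.007 0.144 0.45"}}

```text
t: 65.05
tcp_pos: [490.6, -39.6, 156.5]
tool_rot: [0.498, 0.503, 0.497, -0.502]
contact_force: [-0.7, -0.4, 0.6]
finger_gap: 38.3
```

```bash
python3 - <<'E'
from h import *
c=capture('wrist'); np.savez('e3.npz',**c); go((495,104,220),-.01)
for q in((492.6,32.5),(491.8,-39.6),(490.9,-111.7)): holes(c,q,-.01,z=37.5)
p=np.load('p3b.npz'); # same pose before loading bay0: warp compare via z=37.5 plane points
src=np.float32([px(p,(x,y,37.5)) for x,y in((450,30),(540,30),(450,-110),(540,-110))]); dst=np.float32([px(c,(x,y,37.5)) for x,y in((450,30),(540,30),(450,-110),(540,-110))])
im=cv2.warpPerspective(p['img'],cv2.getPerspectiveTransform(src,dst),(512,384)); d=cv2.absdiff(im,c['img']).max(2)
for y in(32.5,-39.6,-111.7):
    u,v=px(c,(491.8,y,40)).astype(int); print(y,(u,v),int((d[v-20:v+21,u-25:u+26]>50).sum()))
# side: tag columns: black grip block
s=np.load('e2.npz'); g=cv2.cvtColor(s['img'],cv2.COLOR_RGB2GRAY)
q=px(s,(642.5,121,226)); print('grip block predicted',q, g[int(q[1])-8:int(q[1])+9:2,int(q[0])-14:int(q[0])+15:2])
E
```

```text
t 65.1 tcp [490.3 -39.6 156.1] yaw -0.009 gap 38.4 F [ 0.9 -0.6  0.8] 
 MOVE turn 0.001 shift mm [ -63.9    3.4 -143.6]
ctr [492.   31.9  37.5] yaw -0.017 sep 37.2
no hole -1
ctr [ 490.4 -112.6   37.5] yaw -0.028 sep 36.9
32.5 (np.int64(255), np.int64(112)) 0
-39.6 (np.int64(256), np.int64(194)) 745
-111.7 (np.int64(256), np.int64(262)) 0
grip block predicted [248.56870688 143.78826359] [[118 117 117 118 117 117 117 118 118 115 229 255 254 254 254]
 [ 97 114 116 118 121 119 126 119 118 112 208 255 254 254 254]
 [ 55 120 114 117  86  56  59  88 126 112 225 203 255 255 255]
 [168 135 108 116 103  43  57  62  60  97 161 224 192 200 197]
 [177 228 246 119 106  43  46  48  59  61  68 162 217 235 242]
 [112 114 183 231 219  30  46  48  49  51  49 166 168 172 176]
 [113 114 109 121 177  92  37  46  49  49  38 170 170 176 177]
 [115 115 116 119 152 156 158  71  40  46  39 167 167 175 178]
 [113 117 190 147 209 151 151 158 147  45  52 213 170 168 175]]
```

The clip in bay2 has been disturbed: 745 changed pixels there, none at its neighbours. Locate it by code.

```bash
python3 - <<'E'
from h import *
c=np.load('e3.npz'); g=cv2.cvtColor(c['img'],cv2.COLOR_RGB2GRAY)
p=np.load('p3b.npz'); P=((450,30),(540,30),(450,-110),(540,-110))
src=np.float32([px(p,(*q,37.5)) for q in P]); dst=np.float32([px(c,(*q,37.5)) for q in P])
d=cv2.absdiff(cv2.warpPerspective(p['img'],cv2.getPerspectiveTransform(src,dst),(512,384)),c['img']).max(2)
m=(d>40).astype(np.uint8); n,l,s,ce=cv2.connectedComponentsWithStats(cv2.morphologyEx(m,cv2.MORPH_OPEN,np.ones((2,2),np.uint8)))
for i in range(1,n):
    if s[i][4]>25: print('diff',s[i],w(c,*ce[i],37.5).round(0))
seen=[]
for th in range(50,210,8):
    n,l,s,ce=cv2.connectedComponentsWithStats((g<th).astype(np.uint8))
    for i in range(1,n):
        x,y,ww,hh,a=s[i]
        if 25<a<160 and max(ww,hh)<1.6*min(ww,hh) and a>.6*ww*hh:
            if not any(np.hypot(*(ce[i]-q[0]))<3 for q in seen): seen.append((ce[i],a,th))
for q in seen: print('blob',q[0].round(1),q[1],q[2],w(c,*q[0],37.5).round(1))
u0,v0=px(c,(491.8,-39.6,37.5)).astype(int)
chars=' .:-=+*#%@'
sub=cv2.resize(g[90:250,170:350],(120,54),interpolation=cv2.INTER_AREA)
print('\n'.join(''.join(chars[min(9,int(v)//26)] for v in r) for r in sub))
E
```

```text
diff [   0    0  512  384 8916] [491.  32.  38.]
diff [403   6  13  42 346] [610.  96.  38.]
diff [425   6  31  46 734] [632.  98.  38.]
diff [497   6   4  11  27] [677. 105.  38.]
diff [492  31  12  13  89] [681.  87.  38.]
diff [183 128   4  21  45] [430.  12.  38.]
diff [182 150   3  19  39] [427.  -7.  38.]
diff [289 171   6  22  64] [523. -28.  38.]
diff [313 172  14  23 125] [548. -30.  38.]
diff [243 181  29  27 576] [493. -40.  38.]
diff [275 191  11  15 100] [513. -45.  38.]
diff [233 195   8   4  28] [473. -42.  38.]
diff [284 195  41  46 614] [533. -59.  38.]
diff [262 207   9  10  46] [502. -58.  38.]
diff [382 220  12  64 406] [ 622. -102.   38.]
diff [399 229  22  40 643] [644. -99.  38.]
diff [243 230  28   6 138] [491. -79.  38.]
diff [194 245  12   7  42] [436. -96.  38.]
diff [305 245  13   7  42] [546. -97.  38.]
diff [197 273  11  11  49] [ 435. -131.   38.]
diff [304 273  11  11  47] [ 545. -132.   38.]
diff [130 281  44  11 155] [ 383. -140.   38.]
diff [338 281  39  11 142] [ 597. -142.   38.]
diff [209 311   6  26  64] [ 441. -188.   38.]
diff [488 312   5  10
[... 6559 characters left out ...]
#+:---------------------------======================-+#############################++----------
-----=+###################*=-----========================-====================*#############################+=----------
-----=+*################*======-:=%######################-%####################+::-=====*##################*+=----------
------+*################=-----::::%#######**####*++*****+-*****++*############%=:::-=-===*#################*+=----------
------++###############+------::::%#############*=+*****+-*****+=*############%=:::-=--=-=#################*+=----------
------==#########+-:::-------:::::######*######*+=+***++=-+++**+=+#############-::::-=---------=###########*=-----------
```

The knocked clip's holes are at about (513.8,-46.4) and (552.1,-47.7), so its centre is near (533,-47), almost straight. Go above it and refine.

>>> {"api": "arm_command", "payload": {"moves": "0 0 0 0 0.043 0.0075 0.45;0 0 0 0.02 0.043 0.0075 0.45;0 0 0 0.04 0.043 0.0075 0.45;0 0 0 0.045 0.043 0.0075 0.45;0 0 0 0.045 0.043 0.0075 0.45;0 0 0 0.045 0.043 0.0075 0.45;0 0 0 0.045 0.043 0.0075 0.45;0 0 0 0.045 0.043 0.0075 0.45;0 0 0 0.045 0.043 0.0075 0.45;0 0 0 0.045 0.043 0.0075 0.45"}}

```text
t: 66.1
tcp_pos: [533.0, -48.0, 110.8]
tool_rot: [0.498, 0.503, 0.497, -0.502]
contact_force: [0.5, 1.3, -0.4]
finger_gap: 38.3
```

```bash
python3 - <<'E'
from h import *
c=capture('wrist'); np.savez('k1.npz',**c); r=holes(c,(533,-47),-.034,z=37.5,half=18.5)
r=r or ((533,-47),-.034)
go((r[0][0],r[0][1],52),r[1])
g=cv2.cvtColor(c['img'],cv2.COLOR_RGB2GRAY)
print(px(c,(514,-47,37.5)),px(c,(552,-47,37.5)))
chars=' .:-=+*#%@'
sub=cv2.resize(g[130:270,190:330],(130,52),interpolation=cv2.INTER_AREA)
print('\n'.join(''.join(chars[min(9,int(v)//26)] for v in q) for q in sub))
E
```

```text
ctr [532.5 -47.3  37.5] yaw -0.028 sep 37.1
t 66.15 tcp [532.8 -48.  110.6] yaw -0.01 gap 38.3 F [-0.2 -0.5 -0.2] 
 MOVE turn 0.018 shift mm [58.6 -0.4 -0.7]
[230.63891046 211.14188542] [279.77752072 210.70321487]
++++++++++++++++++---=+++++++++++++++++=+++++++++++++++++++++++++++++++++++++*++++++++++++++++*#########+++==---------------------
++++++++++++++++++=---++++++++++++++++++++++++++++++++++++++++++++++++++++++++*+++++++++++##############+++==---------------------
++++++++++++++++++=--=++++++++++++++++++++++++++++++++++++++++++++++++++++++++*++++++++*#*##############=++==---------------------
+++++++++++++++++++++++++++++++++++++++++++++++++++++++++++++++++++++++++++++*+++++++++***##############=++==---------------------
++++++=:-++++++++++++++++++++++++++++++++++++++++++++++++++++++++++++++++++++++++++++++***##############+++=----------------------
======-:-========================================================++++++++++++++++++++++*###############*++==----------------------
:::::::::::::::::::::::::::::::::::::::::::::::::::::::::::::::::-*++++++++++++++++++++*############
[... 5225 characters left out ...]
######=..:::.::---------:.........:----------
:........::--------::.......:=+++++++++++++++++++++++++++++++++++++++++++++################=.:::..:::---------:.........:---------
.........:---------:.........-++++++++++++++++++**+++++++++++++++++++++**##################:.:::.:.:.:---------:.........:--------
........:---------:..........=#**********+***#############***##*#***#######################:.::.:..:..----------:.........::------
.......:---------:...........=###########**################################################:...:.:::..:----------:.........::-----
......:----------:...........=###########**################################################-..::::.....:---------:..........::---:
```

>>> {"api": "arm_command", "payload": {"moves": "0.018 0 0 0.02 0 0 0.45;0.018 0 0 0.04 0 -0.0007 0.45;0.018 0 0 0.055 0 -0.0007 0.45;0.018 0 0 0.058 0 -0.0007 0.45;0.018 0 0 0.058 0 -0.0007 0.45;0.018 0 0 0.058 0 -0.0007 0.45;0.018 0 0 0.058 0 -0.0007 0.45;0.018 0 0 0.058 0 -0.0007 0;0.018 0 0 0.058 0 -0.0007 0;0.018 0 0 0.058 0 -0.0007 0", "squeeze": 40}}

```text
t: 67.15
tcp_pos: [533.7, -47.3, 53.3]
tool_rot: [0.494, 0.507, 0.492, -0.506]
contact_force: [-0.4, 0.0, 5.2]
finger_gap: 23.0
```

>>> {"api": "arm_command", "payload": {"moves": "0 0 0 0 0 0 0;0 0 0 0 0 0 0;0 0 0 0 0 0 0;0 0 0 0 0 0 0;-0.018 0 0 -0.015 0 0 0;-0.018 0 0 -0.015 0 0 0;-0.018 0 0 -0.015 -0.02 -0.005 0;-0.018 0 0 -0.015 -0.041 -0.009 0;-0.018 0 0 -0.015 -0.041 -0.009 0;-0.018 0 0 -0.015 -0.041 -0.009 0"}}

```text
t: 68.15
tcp_pos: [492.1, -37.1, 67.3]
tool_rot: [0.498, 0.503, 0.497, -0.502]
contact_force: [0.3, 0.9, 0.2]
finger_gap: 23.0
```

>>> {"api": "arm_command", "payload": {"moves": "0 0 0 0 0 0 0;0 0 0 0 0 0 0;0 0 0 0 0 0 0;0 0 0 0 0 0 0;0 0 0 0 0 0 0;0 0 0 0 0 0 0;0 0 0 0 0 0 0;0 0 0 0 0 0 0;0 0 0 0 0 0 0;0 0 0 0 0 0 0"}}

```text
t: 69.15
tcp_pos: [492.0, -37.0, 67.3]
tool_rot: [0.498, 0.502, 0.497, -0.502]
contact_force: [-0.6, -0.6, -0.5]
finger_gap: 22.9
```

```bash
python3 - <<'E'
from h import *
go((491.4,-39.6,51.6),-.01)
c=capture('wrist'); np.savez('p5.npz',**c)
z=observe()['tcp_pos'][2]-16.4+2.5
print(held(c,z,58,cols=(215,219,223,285,290),r0=190,r1=215)); 
E
```

```text
t 69.15 tcp [492.  -37.   67.3] yaw -0.01 gap 22.9 F [-0.6 -0.6 -0.5] 
 MOVE turn 0.0 shift mm [15.7 -0.6  2.6]
215 202 [470.5  -6.3  53.4] 55
219 202 [472.6  -6.3  53.4] 51
223 202 [474.8  -6.4  53.4] 44
285 202 [508.2  -6.7  53.4] 46
290 202 [510.9  -6.7  53.4] 52
-35.353646338443724
```

>>> {"api": "arm_command", "payload": {"moves": "0 0 0 0.003 -0.0006 0.0027 0;0 0 0 0.006 -0.0006 0.0027 0;0 0 0 0.009 -0.0006 0.0027 0;0 0 0 0.011 -0.0006 0.0027 0;0 0 0 0.012 -0.0006 0.0027 0;0 0 0 0.013 -0.0006 0.0027 0;0 0 0 0.014 -0.0006 0.0027 0;0 0 0 0.015 -0.0006 0.0027 0;0 0 0 0.0155 -0.0006 0.0027 0;0 0 0 0.0155 -0.0006 0.0027 0"}}

```text
t: 70.2
tcp_pos: [491.5, -39.7, 53.2]
tool_rot: [-0.497, -0.502, -0.498, 0.503]
contact_force: [-5.3, -0.2, 10.4]
finger_gap: 23.1
```

>>> {"api": "arm_command", "payload": {"moves": "0 0 0 -0.001 0 0 0.45;0 0 0 -0.001 0 0 0.45;0 0 0 -0.001 0 0 0.45;0 0 0 -0.001 0 0 0.45;0 0 0 -0.02 0 0 0.45;0 0 0 -0.05 0 0 0.45;0 0 0 -0.09 0 0 0.45;0 0 0 -0.1 0 0 0.45;0 0 0 -0.1 0 0 0.45;0 0 0 -0.1 0 0 0.45"}}

```text
t: 71.2
tcp_pos: [490.7, -39.7, 150.8]
tool_rot: [-0.497, -0.502, -0.498, 0.503]
contact_force: [-0.6, 0.4, -0.0]
finger_gap: 38.5
```

```bash
python3 - <<'E'
from h import *
c=capture('wrist'); np.savez('e4.npz',**c); go((495,104,220),-.01)
for q in((493.4,104.5),(492.6,32.5),(491.8,-39.6),(490.9,-111.7)): holes(c,q,-.01,z=37.5)
E
```

```text
t 71.25 tcp [490.1 -39.6 150.1] yaw -0.01 gap 38.3 F [-0.4  0.9 -0.1] 
 MOVE turn -0.0 shift mm [ -69.9    3.3 -143.7]
ctr [492.9 103.9  37.5] yaw -0.016 sep 37.0
ctr [492.   31.9  37.5] yaw -0.008 sep 37.1
ctr [490.9 -39.8  37.5] yaw -0.011 sep 37.0
ctr [ 490.3 -112.6   37.5] yaw -0.025 sep 36.8
```

All four clips are back within about 1 mm of centre, and the arm hovers clear. Hand in.

```bash
python3 -c "
from station import finish_job; print(finish_job())"
```

```text
the job is handed in; nothing more can be done
None
```

The job is done and handed in at about 71 s on the robot's clock. No verdict came back.

- **Tag, first hook:** I hooked it on the rail's right-hand end, well past the 70 mm mark, and let go.
- **Master:** It stands upright near the middle of its tray.
- **Clips:** All four white clips were laid in bays of their own length: long in bays 0 and 2, short in bays 1 and 3. The red and purple look-alikes and the bystanders were left alone.
- **Tag, slide:** I slid it along the rail, hooked the whole way, to the index sleeve and released it.
- **Button:** Pressed until it bottomed out at about 38 N. On easing up it pushed back with 4.6 N, so it was on its spring.

**Knocked clip:** At the first check after the press, the bay 2 clip was about 41 mm out of place. It had still been in place, with everything else loaded, at 50.5 s, before the tag moved. I picked it up and laid it back.

**Last checks:**

| Item | Result |
|---|---|
| Clip centres | Within about 1 mm of the bay centres, in x and y |
| Clip angles | Within 0.03 rad of square |
| Tag | About 120–123 mm against the sleeve at about 121 mm (world y) |

- **Disagreements:** Different readings of the tag differed by up to 7 mm (116 to 123 mm), and the first side-camera estimate of the sleeve was about 8 mm lower, at 113 mm. I used the close-up wrist view for both. The button's position also differed by about 4 mm between views, well inside the cap.
- **Image code:** The hole finder missed some clips when the gripper blocked or shadowed them, so I repeated those looks from another pose. The final look found all four.
- **Not rechecked:** The last tag look was before the press and the bay 2 repair. The tray area last showed no change after the press, before that repair.

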